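# Gauge the coupling sleeves on the air-blown pin and sort them

### The arm

A 7-joint arm with a two-finger parallel gripper is mounted at the origin on the work surface. World frame = base frame: x ahead of the robot, y to its left, z up, the work surface at z = 0. Lengths are in m, angles in rad, forces in N, time in s.
With the tool pointing down it reaches from about 0.4 to 0.85 m from the base axis. Payload 10.4 kg.
Tool frame: the origin (TCP) lies midway between the tips of the shut fingers; the grasp point (between the pads) lies 19 mm behind it; x points along the fingers, z is the direction in which the jaws open and shut, and the axes are right-handed (so a half turn about x gives the same grasp; the last joint's range is limited). The gripper opens to 87 mm and grips with 3 to 60 N. Pads are 19 mm wide; open, the fingers measure 117 mm over their backs; the gripper's body (75 mm by 190 mm) begins 51 mm behind the grasp point.
Start: joints at [1.298, 0.332, -0.065, 1.46, 0.022, 1.35, -0.088], TCP at [0.155, -0.606, 0.223] pointing down, gripper open.
Joint ranges: [-2.6, 2.6], [-0.5, 2.12], [-1.47, 1.34], [0.16, 2.42], [-1.27, 4.41], [0.06, 2.06], [-2.6, 2.6]. Speed limits (rad/s): [2.22, 2.22, 2.79, 2.79, 3.14, 3.14, 3.14].

### API

Orientations are given as a unit quaternion [x, y, z, w].
In Python, from bench import read_state, camera, camera_params, close_job gives the robot as it stands.
- The arm moves only by the tool arm_command, never from a script. Its argument "targets" is a list of rows, each a list of 7 numbers: the closure in counts, from 0 (fully open) to 255 (shut), then the shift along the tool's x, y, z in mm, then the turn, a rotation vector about the tool's x, y, z in rad. A call has 1 to 10 rows; each row is the pose to reach, as a shift and turn from the pose commanded when the call began, along the tool's axes at that moment; what a row does not reach only later rows make up. A row lasts 1/10 s, in which the tool goes at most 50 mm and 8.59 degrees, less where a joint would pass 70% of its speed; a pose out of reach is approached as far as the arm can. A call with a gripper value outside its range is refused whole. The fingers move at their own pace and stop on an object; "newtons" is the grip in N (left out, the last holds). Time passes only in rows, so rows that repeat a pose let the fingers close. It gives the time, the measured TCP pose, the force and the opening at its end, in the units of the state.
- read_state(): the state, without advancing time (a new reading comes with each control period).
- camera(name): name is "side" or "top"; returns the picture (384x512x3 uint8, red, green, blue); there is no depth.
- camera_params(name): a dict with "intrinsics" (3x3 intrinsics, pixels), "xyz" and "orientation" of the camera in the world. Camera axes: x right, y down, z forward; pixel columns grow to the right and rows downward; lengths in m; the calibration is good to about 2 mm. A picture is of the moment at which its call begins. camera_params takes no time and is no camera call.
- close_job(): hands the job in, once; it reports no verdict.
The state is a dict: "time": time; "joint_positions": joint angles; "joint_vel": joint speeds; "joint_torque": joint torques, N m; "ee_pos": TCP position; "eef_rot": TCP orientation; "ft_force": force on the tool from outside, world axes, zero at the start; "torque": the same for the moment, N m; "width": finger opening in m.
Only numpy, scipy, OpenCV 4.12 (cv2) and the standard library are available. Lean on these libraries where they do the work, as an engineer would, in place of code of your own. Each camera call takes 0.05 s, during which the arm holds its last target.

### The job

Open the bench air cock fully, so that the gauge is blown clean, then try every sleeve from the wooden bin on the gauge pin, one at a time from the shortest to the longest, sliding each one down as far as it will go. Sleeves that go right down onto the foot plate belong in the white plastic tray, those that stop part-way in the steel pan. When all have been tried, shut the cock fully again, lever square across the pipe; leave the other glassware alone.

Things in the scene. Friction and masses are not known exactly. Their poses are not given: they have to be found in the camera images.
- cock (a joint): quarter-turn of the air cock's lever, rad: 0 = shut against its stop, lever square across the pipe; 1.571 = fully open against its stop, lever in line with the pipe. It grows counter-clockwise seen from above, and stays where it is left (friction about 0.12 N m, 2 N at the middle of the lever).
- cock_axis (a point): point on the upright axis about which the lever turns, at half the lever's height (83 mm above the bench). Its x axis lies along the brass pipe of the air cock, z up. The lever points along -y of this frame when shut and along +x when open. The pipe lies well below: its top is at 60 mm above the bench. The cock is screwed to the bench on a grey foot 80 x 55 mm.
- lever_mid (a point): point on the black lever of the air cock, 60 mm out from its axis, at half its height. The lever is a bar 14 mm wide and 14 mm high (76 to 90 mm above the bench), reaching 88 mm from the axis; its own -y axis points outwards along it.
- pin_foot (a point): centre of the gauge's foot plate, on its upper face, where the pin rises (15 mm above the bench). The plate is a dark steel disc of 76 mm diameter fixed to the bench; z up.
- pin_tip (a point): centre of the top of the gauge pin, 70 mm above the foot plate's upper face. Upright steel pin, 24 mm diameter; its top 10 mm taper to a flat tip of 16 mm.
- bin: flat wooden bin 210 x 250 mm (x, y), walls 20 mm high and 5 mm thick, floor 5 mm thick, fixed; two rows (along x) of three compartments (along y), 97 x 77 mm each inside, pitch 102 mm along x and 82 mm along y. Origin: centre of its underside. The sleeves stand upright in it, one to a compartment at most, in no order; some compartments are empty.
- pass_tray: white plastic tray for the sleeves that fit: 260 x 90 mm (x, y), walls 18 mm high and 4 mm thick, floor 4 mm thick, loose, 0.5 kg. Origin: centre of its underside.
- reject_pan: bare steel pan for the sleeves that do not fit: 240 x 90 mm (x, y), walls 30 mm high and 4 mm thick, floor 4 mm thick, loose, 0.5 kg. Origin: centre of its underside.
- sleeve1_mid (a point): centre (half-way up, on the axis) of a grey plastic sleeve 65 mm long: a plain tube, outer diameter 44 mm, bore 27 mm at both ends, about 98 g; z along the tube. Whether its bore is clear or choked by a hidden ridge half-way along (alike from both ends) is not known before it is tried on the pin: a clear one goes down until its lower end rests on the foot plate, a choked one stops with its lower end 25 mm or more above the plate. Not every sleeve is there on every start.
- sleeve2_mid (a point): centre (half-way up, on the axis) of a grey plastic sleeve 65 mm long: a plain tube, outer diameter 44 mm, bore 27 mm at both ends, about 98 g; z along the tube. Whether its bore is clear or choked by a hidden ridge half-way along (alike from both ends) is not known before it is tried on the pin: a clear one goes down until its lower end rests on the foot plate, a choked one stops with its lower end 25 mm or more above the plate. Not every sleeve is there on every start.
- sleeve3_mid (a point): centre (half-way up, on the axis) of a grey plastic sleeve 75 mm long: a plain tube, outer diameter 44 mm, bore 27 mm at both ends, about 112 g; z along the tube. Whether its bore is clear or choked by a hidden ridge half-way along (alike from both ends) is not known before it is tried on the pin: a clear one goes down until its lower end rests on the foot plate, a choked one stops with its lower end 25 mm or more above the plate. Not every sleeve is there on every start.
- sleeve4_mid (a point): centre (half-way up, on the axis) of a grey plastic sleeve 85 mm long: a plain tube, outer diameter 44 mm, bore 27 mm at both ends, about 128 g; z along the tube. Whether its bore is clear or choked by a hidden ridge half-way along (alike from both ends) is not known before it is tried on the pin: a clear one goes down until its lower end rests on the foot plate, a choked one stops with its lower end 25 mm or more above the plate. Not every sleeve is there on every start.
- sleeve5_mid (a point): centre (half-way up, on the axis) of a grey plastic sleeve 85 mm long: a plain tube, outer diameter 44 mm, bore 27 mm at both ends, about 128 g; z along the tube. Whether its bore is clear or choked by a hidden ridge half-way along (alike from both ends) is not known before it is tried on the pin: a clear one goes down until its lower end rests on the foot plate, a choked one stops with its lower end 25 mm or more above the plate. Not every sleeve is there on every start.
- sleeve6_mid (a point): centre (half-way up, on the axis) of a grey plastic sleeve 95 mm long: a plain tube, outer diameter 44 mm, bore 27 mm at both ends, about 142 g; z along the tube. Whether its bore is clear or choked by a hidden ridge half-way along (alike from both ends) is not known before it is tried on the pin: a clear one goes down until its lower end rests on the foot plate, a choked one stops with its lower end 25 mm or more above the plate. Not every sleeve is there on every start.
- beaker: bystander: small empty glass beaker, 52 mm diameter, 60 mm high; origin at the centre of its underside.
- flask: bystander: glass conical flask, 82 mm diameter, 124 mm high; origin at the centre of its underside.
Not all that is in view belongs to the job. Leave any green or red look-alike of the part that bears sleeve6_mid alone.

How it is judged:
By the outcome, as a careful person would: the job done as asked, in the order asked, and still so for the second after the job is handed in, with the robot touching nothing.
Of sleeve1, sleeve2 only 1 to 1 are there at a start; the rules pass over those that are not, and their reading is None.
Of sleeve4, sleeve5 only 1 to 1 are there at a start; the rules pass over those that are not, and their reading is None.
Of sleeve3, sleeve6 only 1 to 2 are there at a start; the rules pass over those that are not, and their reading is None.
At some moment in a run one of pass_tray, reject_pan may be knocked a few centimetres aside while the robot is not near it.
Once in a run the grip may slacken for a moment while it holds something.
It also fails if it takes over 208 s, if anything falls off the work surface, if the arm or the gripper's body presses on something with over 40 N, if the wrist force passes 120 N, or if a joint passes its speed limit or range.

## Working session

There is one attempt and no reset: what is moved stays moved. The work goes in short steps, Python scripts to look and compute and a tool call to move; the robot and the scene stay as the last step left them, time stands still between calls to the robot, and variables do not carry over. Pictures are saved under pics/ and viewed, and the job is handed in when it is done.

Besides the shell and the picture viewer there is one more tool, called by a JSON object that holds its "fn" and its "kwargs", one argument or row to a line. arm_command: Moves the arm, as the interface text tells. Its arguments: {"type":"object","properties":{"targets":{"type":"array"},"newtons":{"type":"number"}},"required":["targets"]}

```bash
mkdir -p pics; ls
python3 - <<'E'
from bench import *
import cv2
s=read_state();print(s)
for n in("side","top"):
    p=camera_params(n);print(n,p)
    cv2.imwrite(f"pics/{n}0.png",camera(n)[:,:,::-1])
E
```

```text
pics
{'time': 0.0, 'joint_positions': array([ 1.29841476,  0.33286339, -0.06470374,  1.46092275,  0.02159053,
        1.34988016, -0.08847117]), 'joint_vel': array([-0.00130951,  0.0006278 ,  0.00013587,  0.00036649,  0.00111642,
       -0.00089015,  0.00065031]), 'joint_torque': array([ 1.19652213e-03, -6.23260117e+01,  2.51956517e-02, -3.89889908e+01,
       -6.13663718e-02,  3.97461955e-02,  1.69077803e-04]), 'ee_pos': array([ 0.15440353, -0.60524242,  0.2217681 ]), 'eef_rot': array([ 0.43409234,  0.5587957 , -0.43352395,  0.55800375]), 'ft_force': array([-0.09720482, -0.00910768,  0.50173373]), 'torque': array([0.05083043, 0.00343387, 0.02353026]), 'width': 0.08700442280063735}
side {'intrinsics': array([[350.14069134,   0.        , 256.76442811],
       [  0.        , 350.14069134, 191.11984521],
       [  0.        ,   0.        ,   1.        ]]), 'xyz': array([ 0.5374211 , -0.77395026,  0.60525811]), 'orientation': array([ 0.8788407 , -0.03590545,  0.02508309, -0.47510068])}
top {'intrinsics': array([[359.24598665,   0.        , 258.80401912],
       [  0.        , 359.24598665, 191.73279871],
       [  0.        ,   0.        ,   1.        ]]), 'xyz': array([0.39810151, 0.05510451, 1.20252535]), 'orientation': array([ 0.70588719, -0.70264478,  0.06343427, -0.06316393])}
```

View pics/side0.png

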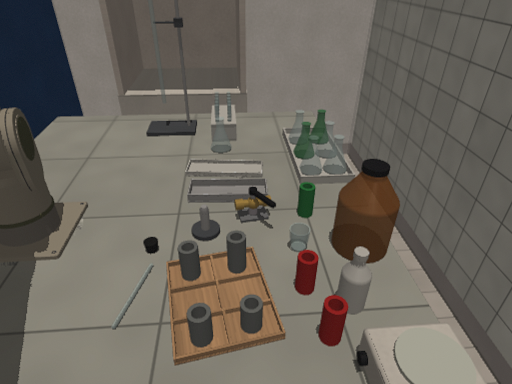

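View pics/top0.png

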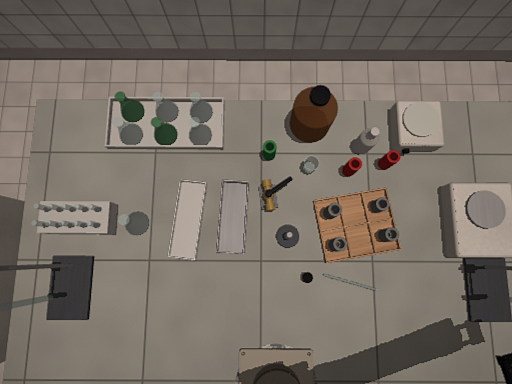

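```bash
cat > h.py <<'E'
from bench import *
import cv2, numpy as np
from scipy.spatial.transform import Rotation as R
def cam(n):
    p=camera_params(n);return p["intrinsics"],np.array(p["xyz"]),R.from_quat(p["orientation"]).as_matrix()
def ray(n,u,v,z):
    K,c,Q=cam(n);d=Q@np.linalg.solve(K,[u,v,1]);t=(z-c[2])/d[2];return (c+t*d)
def proj(n,P):
    K,c,Q=cam(n);q=K@(Q.T@(np.array(P,float)-c));return q[:2]/q[2]
def crop(img,name,x0,y0,x1,y1,s):
    o=cv2.resize(img[y0:y1,x0:x1,::-1],None,fx=s,fy=s,interpolation=cv2.INTER_CUBIC)
    for x in range((x0+9)//10*10,x1,10):
        cv2.line(o,((x-x0)*s,0),((x-x0)*s,6 if x%50 else 14),(0,255,255),1)
        if x%50==0: cv2.putText(o,str(x),((x-x0)*s,25),0,.4,(0,255,255),1)
    for y in range((y0+9)//10*10,y1,10):
        cv2.line(o,(0,(y-y0)*s),(6 if y%50 else 14,(y-y0)*s),(0,255,255),1)
        if y%50==0: cv2.putText(o,str(y),(16,(y-y0)*s+4),0,.4,(0,255,255),1)
    cv2.imwrite("pics/"+name,o)
E
python3 - <<'E'
from h import *
t=cv2.imread("pics/top0.png")[:,:,::-1];s=cv2.imread("pics/side0.png")[:,:,::-1]
crop(t,"t_bin.png",250,170,410,270,5)
crop(t,"t_tray.png",160,140,320,260,5)
crop(s,"s_bin.png",140,220,300,360,4)
crop(s,"s_cock.png",170,150,330,250,5)
E
```

```text
(no output)
```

View pics/t_bin.png

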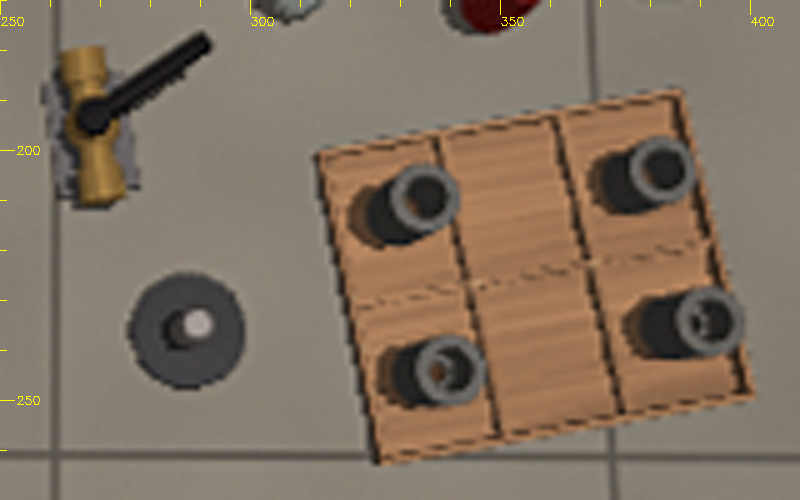

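View pics/t_tray.png

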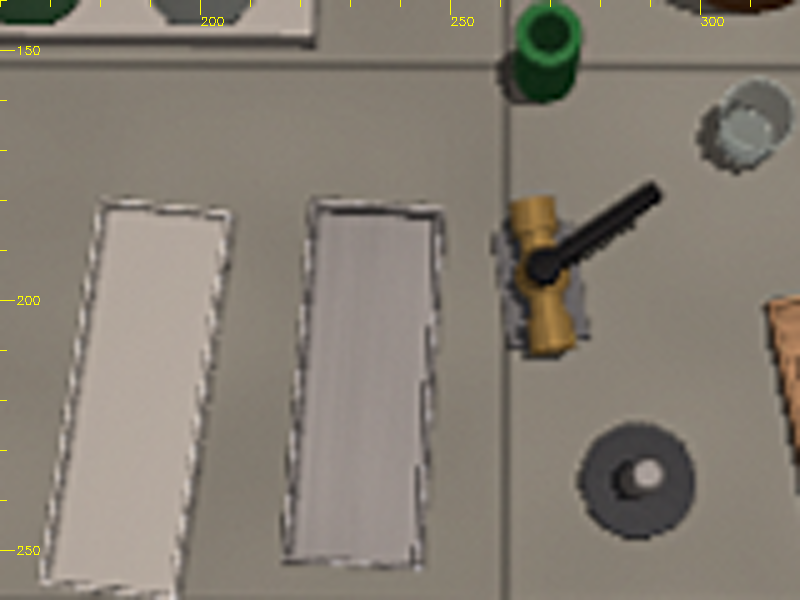

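View pics/s_bin.png

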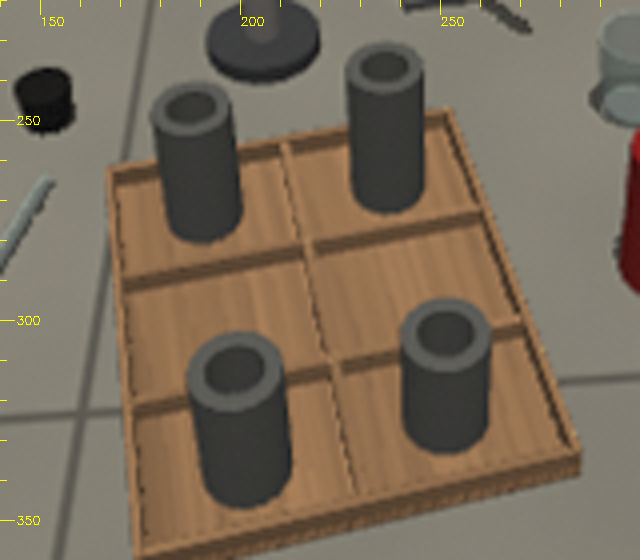

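View pics/s_cock.png

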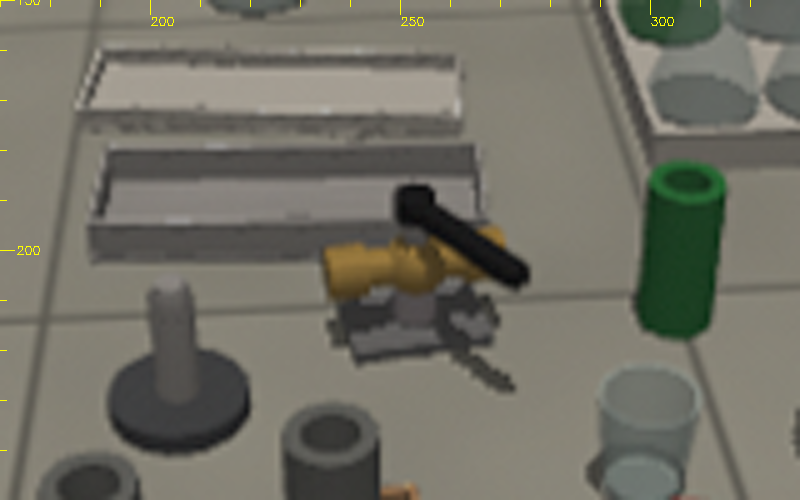

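Run:
```python
from h import *
t=cv2.imread("pics/top0.png")[:,:,::-1];s=cv2.imread("pics/side0.png")[:,:,::-1]
from scipy.optimize import least_squares
def tri(a,b):
    f=lambda P:np.r_[proj("top",P)-a,proj("side",P)-b]
    r=least_squares(f,[.5,-.2,.08]);return r.x,np.abs(r.fun).max()
T=dict(A=(335,210),B=(382.6,204),C=(340,244.2),D=(392,234.2))
S=dict(A=(236.2,236.8),B=(251.2,303.2),C=(188,247),D=(199,312.5))
for k in T:
    print(k,tri(np.array(T[k])-.4,np.array(S[k])-.4))
# pin tip, lever end/hub
print("tip",tri(np.array([289.5,234.4])-.4,np.array([204,206.5])-.4))
print("hub",tri(np.array([268.6,193])-.4,np.array([252.5,189.5])-.4))
print("plate",ray("top",287.1,235.6,.015))
for n,uv in dict(p1=(267,179.6),p2=(270,211)).items(): print(n,ray("top",*uv,.05))
print("hubtop z.09",ray("top",268.2,192.6,.09)); print("leverend",ray("top",291-.4,177.5-.4,.09))
```

```text
A (array([ 0.54630709, -0.17986778,  0.09736388]), np.float64(0.9925180217767888))
B (array([ 0.56887654, -0.33862734,  0.06847442]), np.float64(0.586437525696482))
C (array([ 0.44131348, -0.19369903,  0.08719327]), np.float64(0.8669397444725746))
D (array([ 0.47312123, -0.3591315 ,  0.0776606 ]), np.float64(0.8025054944355077))
tip (array([ 0.46970043, -0.03921952,  0.08327368]), np.float64(0.4877207555498444))
hub (array([0.59876843, 0.02553028, 0.08716147]), np.float64(0.36778753268734476))
plate [ 0.46720832 -0.03852951  0.015     ]
p1 [0.64754175 0.02843543 0.05      ]
p2 [0.54390563 0.01869979 0.05      ]
hubtop z.09 [0.59708232 0.0255664  0.09      ]
leverend [ 0.64734267 -0.04546923  0.09      ]
```

Run:
```python
from h import *
s=read_state();M=R.from_quat(s["eef_rot"]).as_matrix();print(M.round(3))
t=cv2.imread("pics/top0.png")[:,:,::-1].astype(int)
# plate disc
def blob(mask,x0,y0,x1,y1):
    m=np.zeros(mask.shape,np.uint8);m[y0:y1,x0:x1]=mask[y0:y1,x0:x1]
    c,_=cv2.findContours(m,0,2);return max(c,key=cv2.contourArea)
g=t.sum(2)/3
c=blob(g<95,270,220,305,252);(e,ax,_)=cv2.fitEllipse(c);print("plate",e,ax,ray("top",*e,.015))
m=np.zeros(g.shape,np.uint8);sub=(g>125);m[228:241,282:296]=sub[228:241,282:296];M_=cv2.moments(m,True);u=(M_["m10"]/M_["m00"],M_["m01"]/M_["m00"]);print("tip",u,M_["m00"],ray("top",*u,.085))
# sleeve rims
for k,(x,y),z in (("A",(335,210),.1),("B",(382.6,204),.07),("C",(340,244),.09),("D",(392,234),.08)):
    x0,y0=int(x)-11,int(y)-11
    sub=np.zeros(g.shape,np.uint8);sat=t.max(2)-t.min(2)
    sub[y0:y0+23,x0:x0+23]=((g>72)&(g<135)&(sat<22))[y0:y0+23,x0:x0+23]
    c,_=cv2.findContours(sub,0,2);c=max(c,key=cv2.contourArea);e,ax,_=cv2.fitEllipse(cv2.convexHull(c));print(k,e,ax,ray("top",*e,z))
    e2=e
w=[(182,180),(205.5,183),(195,259),(168.5,256)]
# trays masks
hsv=g
for n,box in (("w",(160,170,212,268)),("s",(212,170,256,262))):
    bg=cv2.cvtColor(t.astype(np.uint8),cv2.COLOR_RGB2HSV);print(n,t[220,150],t[220,187],t[220,233])
```

```text
[[-0.     0.969  0.247]
 [ 0.001  0.247 -0.969]
 [-1.    -0.    -0.001]]
plate (287.0186767578125, 235.7706298828125) (22.456491470336914, 23.165082931518555) [ 0.46664947 -0.03825691  0.015     ]
tip (289.14285714285717, 234.1904761904762) 21.0 [ 0.46750195 -0.03937508  0.085     ]
A (334.5623779296875, 209.0348663330078) (12.562634468078613, 13.709197044372559) [ 0.54462207 -0.17939044  0.1       ]
B (382.1499938964844, 203.5362548828125) (12.122675895690918, 13.432976722717285) [ 0.56696353 -0.33798179  0.07      ]
C (339.64935302734375, 243.6270294189453) (13.056588172912598, 13.691265106201172) [ 0.4390981  -0.19358807  0.09      ]
D (402.9043884277344, 233.9438934326172) (22.154003143310547, 34.934112548828125) [ 0.47019687 -0.39366276  0.08      ]
w [133 126 113] [179 167 157] [153 143 139]
s [133 126 113] [179 167 157] [153 143 139]
```

Run:
```python
from h import *
print("D",ray("top",391.6,233.9,.08))
o=lambda x,y:(x/5+160-.4,y/5+140-.4)
for n,cs,z in (("white",[(103,200),(231,215),(178,597),(42,583)],.018),("steel",[(313,203),(440,210),(418,567),(285,562)],.030)):
    P=np.array([ray("top",*o(*c),z)[:2] for c in cs]);print(n,P.round(3).tolist(),P.mean(0))
    for i in range(4): print(np.linalg.norm(P[i]-P[i-1]).round(3))
    d=P[0]+P[1]-P[2]-P[3];print("yaw",np.degrees(np.arctan2(d[1],d[0])))
o=lambda x,y:(x/5+250-.4,y/5+170-.4)
P=np.array([ray("top",*o(*c),.02)[:2] for c in [(317,154),(682,92),(754,394),(377,463)]]);print("bin",P.round(3).tolist(),P.mean(0));d=P[0]+P[1]-P[2]-P[3];print("yaw",np.degrees(np.arctan2(d[1],d[0])))
for n,uv in dict(beaker=(311,160),green=(270,147),red=(354,160),red2=(393,156)).items(): print(n,ray("top",*uv,.06))
```

```text
D [ 0.4701716  -0.35850073  0.08      ]
white [[0.653, 0.32], [0.643, 0.234], [0.39, 0.26], [0.399, 0.349]] [0.52133361 0.29076321]
0.256
0.087
0.254
0.089
yaw -6.195964610709046
steel [[0.649, 0.177], [0.645, 0.093], [0.41, 0.104], [0.413, 0.19]] [0.52917398 0.14115279]
0.237
0.085
0.235
0.086
yaw -2.971174821822029
bin [[0.584, -0.126], [0.627, -0.371], [0.427, -0.406], [0.382, -0.16]] [ 0.50505984 -0.26572522]
yaw 9.797926527929368
beaker [ 0.71189797 -0.11584878  0.06      ]
green [0.75565891 0.01879742 0.06      ]
red [ 0.71256904 -0.2571378   0.06      ]
red2 [ 0.72678414 -0.38615221  0.06      ]
```

Candidates seen (top-picture pixels):
- **Grey sleeves:** the four in the bin are at (335,210), (382,204), (340,244) and (392,234). Their rim heights are about 97, 68, 87 and 78 mm, so the lengths are 95, 65, 85 and 75 mm.
- **Look-alikes to leave:** green (270,150), red (352,167) and (389,160), and the black cap (307,277).
- **Trays:** the white tray is at (187,220). The steel pan is at (233,217), with the higher walls.
- **Cock lever:** hub at (268,193), end at (291,177), so it stands about 30° open.

The crops confirm this choice. I'll open the cock first.

{"fn": "arm_command", "kwargs": {
  "targets": [
    [255, 0, 28, -22, 0.05, 0, 0],
    [255, 0, 56, -44, 0.1, 0, 0],
    [255, 0, 84, -66, 0.15, 0, 0],
    [255, 0, 112, -88, 0.2, 0, 0],
    [255, 0, 140, -110, 0.25, 0, 0],
    [255, 0, 170, -133, 0.25, 0, 0],
    [255, 0, 200, -156, 0.25, 0, 0],
    [255, 0, 230, -180, 0.25, 0, 0],
    [255, 0, 260, -203, 0.25, 0, 0],
    [255, 0, 290, -226, 0.25, 0, 0]
  ],
  "newtons": 30
}}

```text
time: 1.1
ee_pos: [0.3802, -0.3135, 0.2224]
eef_rot: [-0.5, -0.5, 0.5, -0.5]
ft_force: [0.2, -1.1, -1.2]
width: 0.0147
```

{"fn": "arm_command", "kwargs": {
  "targets": [
    [255, 0, 27, -35, 0, 0, 0],
    [255, 0, 54, -70, 0, 0, 0],
    [255, 0, 81, -105, 0, 0, 0],
    [255, 0, 108, -140, 0, 0, 0],
    [255, 0, 135, -175, 0, 0, 0],
    [255, 0, 162, -210, 0, 0, 0],
    [255, 0, 190, -245, 0, 0, 0],
    [255, 0, 213, -277, 0, 0, 0],
    [255, 0, 213, -277, 0, 0, 0]
  ]
}}

```text
time: 2.0
ee_pos: [0.5941, -0.0315, 0.2218]
eef_rot: [0.499, 0.503, -0.497, 0.501]
ft_force: [-1.0, 0.6, 0.4]
width: 0.0005
```

{"fn": "arm_command", "kwargs": {
  "targets": [
    [255, 30, 0, 0, 0, 0, 0],
    [255, 60, 0, 0, 0, 0, 0],
    [255, 90, 0, 0, 0, 0, 0],
    [255, 120, 0, 0, 0, 0, 0],
    [255, 145, 0, 0, 0, 0, 0],
    [255, 153, 0, 0, 0, 0, 0],
    [255, 153, 0, 0, 0, 0, 0]
  ]
}}

```text
time: 2.7
ee_pos: [0.5919, -0.0383, 0.0687]
eef_rot: [-0.5, -0.5, 0.501, -0.499]
ft_force: [0.1, 0.1, 1.0]
width: 0.0004
```

Run:
```python
from h import *
print(read_state()["ee_pos"]);crop(camera("side"),"s1.png",170,150,330,250,5);crop(camera("top"),"t1.png",200,140,340,260,5)
```

```text
[ 0.59188965 -0.03830232  0.06865687]
```

View pics/s1.png

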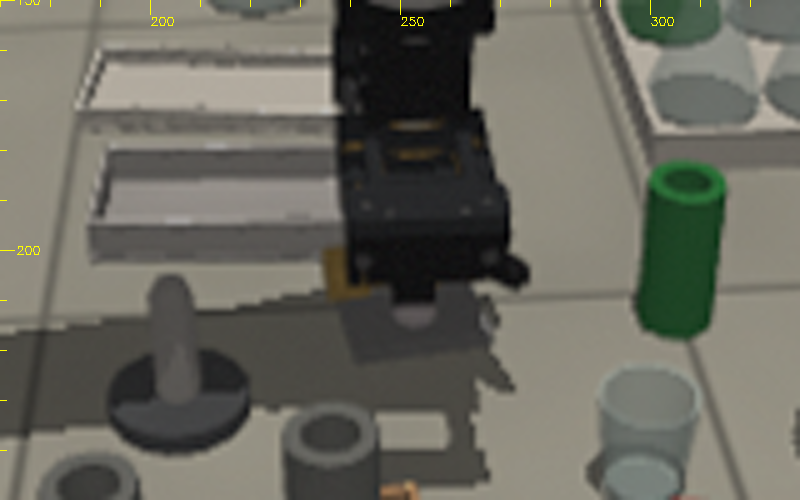

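View pics/t1.png

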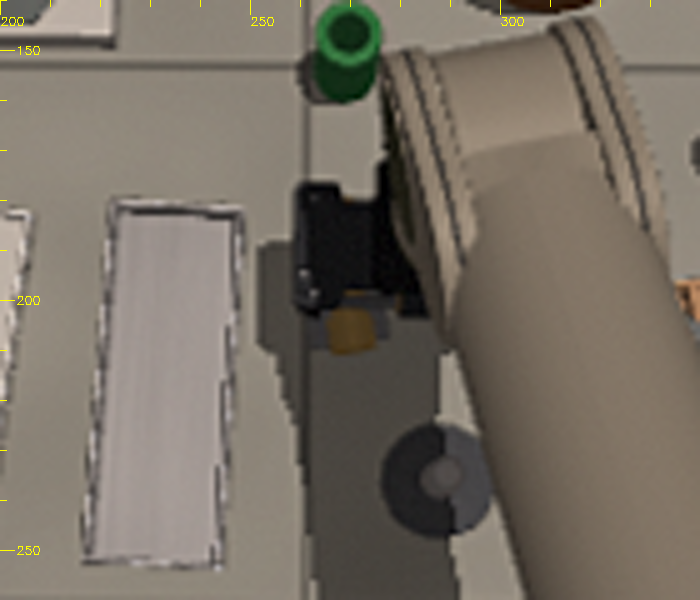

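{"fn": "arm_command", "kwargs": {
  "targets": [
    [255, 0, 14, -4, 0, 0, 0],
    [255, 0, 26, -8, 0, 0, 0],
    [255, 0, 33, -11, 0, 0, 0],
    [255, 0, 40, -14, 0, 0, 0],
    [255, 0, 46, -20, 0, 0, 0],
    [255, 0, 52, -26, 0, 0, 0],
    [255, 0, 56, -34, 0, 0, 0],
    [255, 0, 60, -42, 0, 0, 0],
    [255, 0, 61, -46, 0, 0, 0],
    [255, 0, 61, -46, 0, 0, 0]
  ]
}}

```text
time: 3.8
ee_pos: [0.6541, 0.0093, 0.0697]
eef_rot: [0.5, 0.5, -0.499, 0.5]
ft_force: [-0.5, -0.6, 0.3]
width: 0.0003
```

{"fn": "arm_command", "kwargs": {
  "targets": [
    [255, 0, 0, -2, 0, 0, 0],
    [255, 0, 0, -4, 0, 0, 0],
    [255, 0, 0, -4, 0, 0, 0]
  ]
}}

```text
time: 4.1
ee_pos: [0.6541, 0.0115, 0.0697]
eef_rot: [0.5, 0.499, -0.5, 0.5]
ft_force: [0.7, -2.8, -0.5]
width: 0.0005
```

{"fn": "arm_command", "kwargs": {
  "targets": [
    [255, 0, 0, -2, 0, 0, 0],
    [255, 0, 0, -4, 0, 0, 0],
    [255, 0, 0, -4, 0, 0, 0]
  ]
}}

```text
time: 4.4
ee_pos: [0.6542, 0.0155, 0.0698]
eef_rot: [0.5, 0.499, -0.5, 0.5]
ft_force: [3.3, -3.6, -0.4]
width: 0.0006
```

{"fn": "arm_command", "kwargs": {
  "targets": [
    [255, 0, 0, -3, 0, 0, 0],
    [255, 0, 0, -5, 0, 0, 0],
    [255, 0, 0, -5, 0, 0, 0]
  ]
}}

```text
time: 4.7
ee_pos: [0.6542, 0.016, 0.0697]
eef_rot: [-0.5, -0.497, 0.502, -0.501]
ft_force: [2.3, -14.9, 2.4]
width: 0.0002
```

{"fn": "arm_command", "kwargs": {
  "targets": [
    [255, 0, 0, 20, 0, 0, 0],
    [255, 0, 0, 35, 0, 0, 0],
    [180, -40, 0, 50, 0, 0, 0],
    [60, -80, 0, 80, 0, 0, 0],
    [60, -120, -10, 120, 0, 0, 0],
    [60, -130, -25, 165, 0, 0, 0],
    [60, -130, -40, 210, 0, 0, 0],
    [60, -130, -55, 255, 0, 0, 0],
    [60, -130, -70, 300, 0, 0, 0],
    [60, -130, -87, 345, 0, 0, 0]
  ]
}}

```text
time: 5.7
ee_pos: [0.5658, -0.3252, 0.1996]
eef_rot: [0.5, 0.5, -0.5, 0.5]
ft_force: [-0.1, 0.1, -0.8]
width: 0.0566
```

Run:
```python
from h import *
print(read_state()["ee_pos"],read_state()["width"]);crop(camera("side"),"s2.png",170,150,330,250,5);crop(camera("top"),"t2.png",200,140,410,260,3)
```

```text
[ 0.565845   -0.32519761  0.19963411] 0.0565567003690255
```

View pics/s2.png

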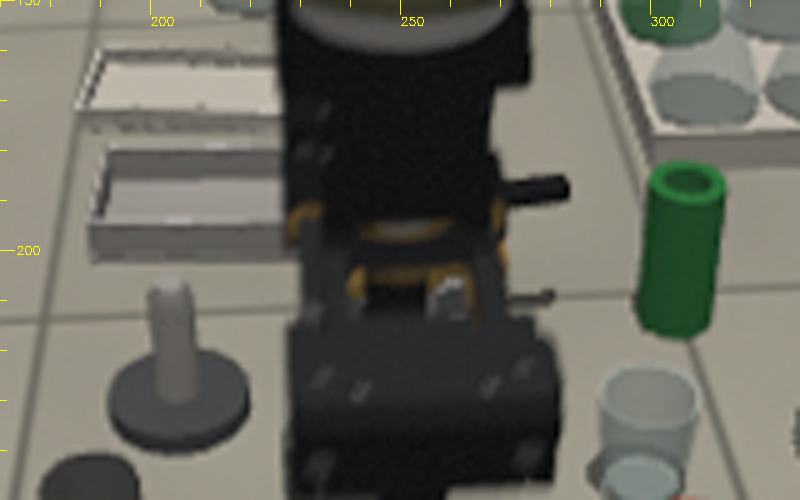

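View pics/t2.png

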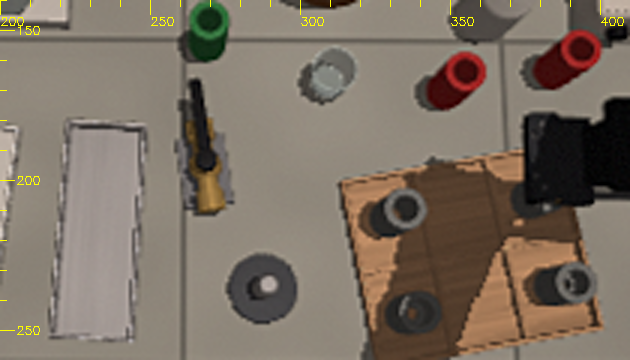

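{"fn": "arm_command", "kwargs": {
  "targets": [
    [40, 0, 1, 14, 0, 0, 0],
    [40, 0, 1, 14, 0, 0, 0],
    [40, 35, 1, 14, 0, 0, 0],
    [40, 70, 1, 14, 0, 0, 0],
    [40, 100, 1, 14, 0, 0, 0],
    [40, 130, 1, 14, 0, 0, 0],
    [40, 155, 1, 14, 0, 0, 0],
    [40, 165, 1, 14, 0, 0, 0],
    [40, 165, 1, 14, 0, 0, 0]
  ]
}}

```text
time: 6.7
ee_pos: [0.5675, -0.3364, 0.0333]
eef_rot: [0.5, 0.501, -0.5, 0.499]
ft_force: [0.4, 0.1, 1.1]
width: 0.0734
```

{"fn": "arm_command", "kwargs": {
  "targets": [
    [255, 0, 0, 0, 0, 0, 0],
    [255, 0, 0, 0, 0, 0, 0],
    [255, 0, 0, 0, 0, 0, 0],
    [255, 0, 0, 0, 0, 0, 0],
    [255, 0, 0, 0, 0, 0, 0],
    [255, 0, 0, 0, 0, 0, 0]
  ],
  "newtons": 30
}}

```text
time: 7.3
ee_pos: [0.5679, -0.3383, 0.0351]
eef_rot: [0.5, 0.5, -0.5, 0.5]
ft_force: [-0.9, -0.8, 4.3]
width: 0.0423
```

{"fn": "arm_command", "kwargs": {
  "targets": [
    [255, -15, 0, 0, 0, 0, 0],
    [255, -40, 0, 0, 0, 0, 0],
    [255, -75, 0, 0, 0, 0, 0],
    [255, -110, 0, 0, 0, 0, 0],
    [255, -140, 0, 0, 0, 0, 0],
    [255, -150, 0, 0, 0, 0, 0],
    [255, -150, 0, 0, 0, 0, 0]
  ]
}}

```text
time: 8.0
ee_pos: [0.5684, -0.3382, 0.1865]
eef_rot: [0.5, 0.499, -0.5, 0.501]
ft_force: [-0.3, 0.6, -1.5]
width: 0.0425
```

Run:
```python
from h import *
print(read_state()["ee_pos"],read_state()["width"],read_state()["ft_force"]);crop(camera("side"),"s3.png",170,150,350,350,4)
```

```text
[ 0.56835889 -0.33819645  0.18652437] 0.042455449530187296 [-0.28988351  0.59708651 -1.49509348]
```

View pics/s3.png

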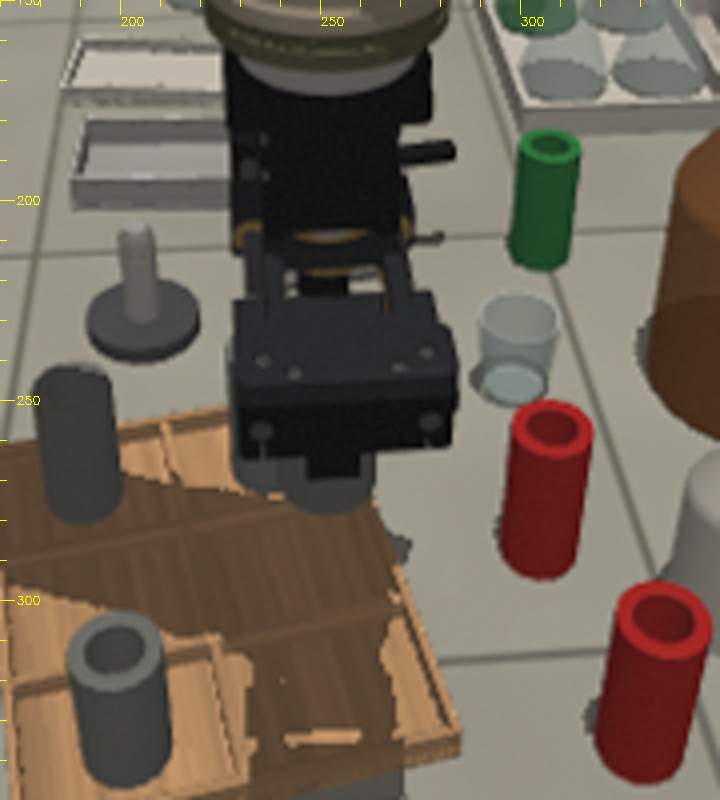

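{"fn": "arm_command", "kwargs": {
  "targets": [
    [255, 0, -10, -25, 0, 0, 0],
    [255, 0, -22, -65, 0, 0, 0],
    [255, 0, -35, -105, 0, 0, 0],
    [255, 0, -49, -145, 0, 0, 0],
    [255, 0, -62, -185, 0, 0, 0],
    [255, 0, -75, -225, 0, 0, 0],
    [255, 0, -88, -265, 0, 0, 0],
    [255, 20, -97, -290, 0, 0, 0],
    [255, 40, -100, -299, 0, 0, 0],
    [255, 50, -100, -299, 0, 0, 0]
  ]
}}

```text
time: 9.05
ee_pos: [0.4655, -0.0376, 0.1318]
eef_rot: [0.499, 0.502, -0.5, 0.499]
ft_force: [0.9, -0.8, 0.3]
width: 0.043
```

{"fn": "arm_command", "kwargs": {
  "targets": [
    [255, 0, 0, 0, 0, 0, 0],
    [255, 0, 0, 0, 0, 0, 0]
  ]
}}

```text
time: 9.25
ee_pos: [0.4678, -0.0399, 0.1344]
eef_rot: [-0.5, -0.5, 0.5, -0.499]
ft_force: [0.1, 0.8, -0.8]
width: 0.0431
```

Run:
```python
from h import *
print(read_state()["ee_pos"],read_state()["width"],read_state()["ft_force"]);crop(camera("side"),"s4.png",150,130,290,270,5)
```

```text
[ 0.46781762 -0.03992281  0.13443177] 0.04309058283767724 [ 0.13335442  0.78562766 -0.77085341]
```

View pics/s4.png

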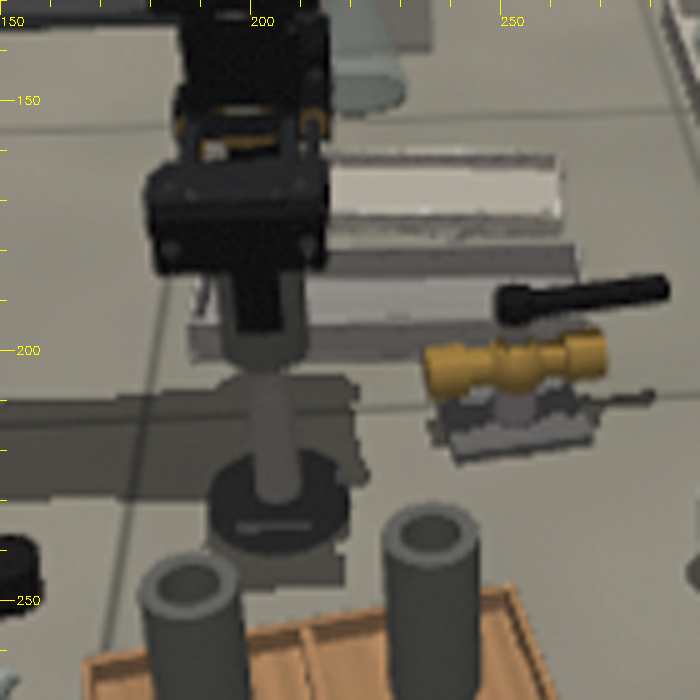

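{"fn": "arm_command", "kwargs": {
  "targets": [
    [255, 0, 2, 0, 0, 0, 0],
    [255, 10, 2, 0, 0, 0, 0],
    [255, 20, 2, 0, 0, 0, 0],
    [255, 28, 2, 0, 0, 0, 0],
    [255, 34, 2, 0, 0, 0, 0],
    [255, 34, 2, 0, 0, 0, 0]
  ]
}}

```text
time: 9.9
ee_pos: [0.469, -0.0389, 0.0994]
eef_rot: [0.5, 0.501, -0.5, 0.499]
ft_force: [-0.3, 0.4, -0.8]
width: 0.0429
```

{"fn": "arm_command", "kwargs": {
  "targets": [
    [255, 6, 0, 0, 0, 0, 0],
    [255, 12, 0, 0, 0, 0, 0],
    [255, 18, 0, 0, 0, 0, 0],
    [255, 24, 0, 0, 0, 0, 0],
    [255, 24, 0, 0, 0, 0, 0]
  ]
}}

```text
time: 10.4
ee_pos: [0.4692, -0.0389, 0.0755]
eef_rot: [0.5, 0.5, -0.5, 0.5]
ft_force: [-2.7, -1.3, -3.0]
width: 0.0426
```

{"fn": "arm_command", "kwargs": {
  "targets": [
    [255, 6, 0, 0, 0, 0, 0],
    [255, 12, 0, 0, 0, 0, 0],
    [255, 18, 0, 0, 0, 0, 0],
    [255, 24, 0, 0, 0, 0, 0],
    [255, 24, 0, 0, 0, 0, 0]
  ]
}}

```text
time: 10.9
ee_pos: [0.4691, -0.039, 0.0518]
eef_rot: [-0.5, -0.5, 0.5, -0.5]
ft_force: [-4.1, -1.8, -3.6]
width: 0.0423
```

{"fn": "arm_command", "kwargs": {
  "targets": [
    [255, 3, -1, 0, 0, 0, 0],
    [255, 5, -1, 0, 0, 0, 0],
    [255, 7, -1, 0, 0, 0, 0],
    [255, 9, -1, 0, 0, 0, 0],
    [255, 9, -1, 0, 0, 0, 0]
  ]
}}

```text
time: 11.4
ee_pos: [0.4691, -0.0389, 0.0449]
eef_rot: [0.5, 0.5, -0.5, 0.5]
ft_force: [-11.8, -1.1, 21.5]
width: 0.0424
```

Run:
```python
from h import *
print(read_state()["ee_pos"],read_state()["width"],read_state()["ft_force"]);crop(camera("side"),"s5.png",150,130,290,270,5)
```

```text
[ 0.46914793 -0.03894129  0.04490984] 0.042427531526628835 [-11.75947496  -1.10650117  21.48039311]
```

View pics/s5.png

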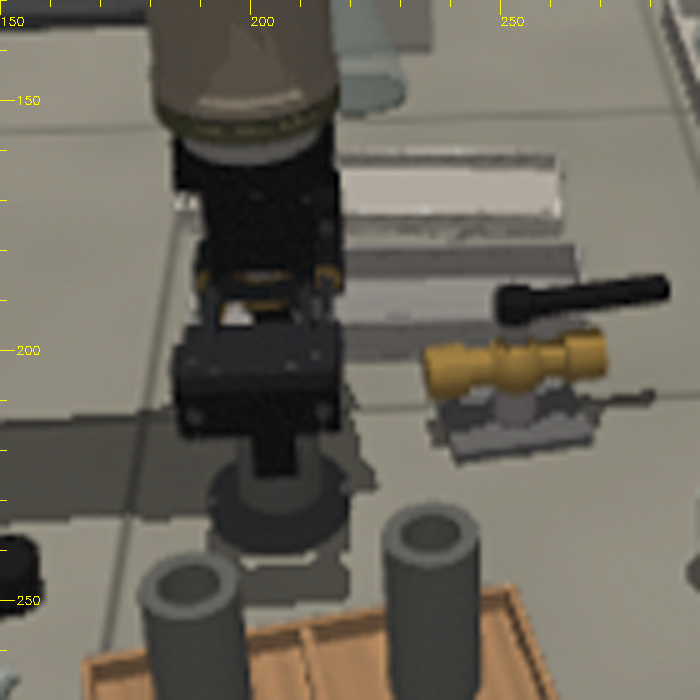

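{"fn": "arm_command", "kwargs": {
  "targets": [
    [255, -6, -2, 0, 0, 0, 0],
    [255, -16, -3, 0, 0, 0, 0],
    [255, -36, -3, 0, 0, 0, 0],
    [255, -66, -3, 0, 0, 0, 0],
    [255, -96, -3, 0, 0, 0, 0],
    [255, -116, -3, 0, 0, 0, 0],
    [255, -126, -3, 0, 0, 0, 0],
    [255, -126, -3, 0, 0, 0, 0]
  ]
}}

```text
time: 12.25
ee_pos: [0.4666, -0.0389, 0.1708]
eef_rot: [0.501, 0.499, -0.5, 0.501]
ft_force: [-0.4, 1.2, -1.1]
width: 0.0427
```

{"fn": "arm_command", "kwargs": {
  "targets": [
    [255, 0, 10, -20, 0, 0, 0],
    [255, 0, 25, -55, 0, 0, 0],
    [255, 0, 42, -95, 0, 0, 0],
    [255, 0, 60, -135, 0, 0, 0],
    [255, 0, 78, -175, 0, 0, 0],
    [255, 0, 96, -215, 0, 0, 0],
    [255, 0, 114, -255, 0, 0, 0],
    [255, 0, 130, -290, 0, 0, 0],
    [255, 0, 140, -312, 0, 0, 0],
    [255, 0, 144, -320, 0, 0, 0]
  ]
}}

```text
time: 13.25
ee_pos: [0.6088, 0.284, 0.1672]
eef_rot: [0.499, 0.502, -0.5, 0.5]
ft_force: [-1.1, 0.2, -2.0]
width: 0.0427
```

Run:
```python
from h import *
print(read_state()["ee_pos"],read_state()["width"],read_state()["ft_force"]);crop(camera("side"),"s6.png",150,110,290,250,4);crop(camera("top"),"t6.png",150,140,310,260,4)
```

```text
[0.60881725 0.28403131 0.16723917] 0.04272116722669766 [-1.08933344  0.1794703  -2.02047686]
```

View pics/s6.png

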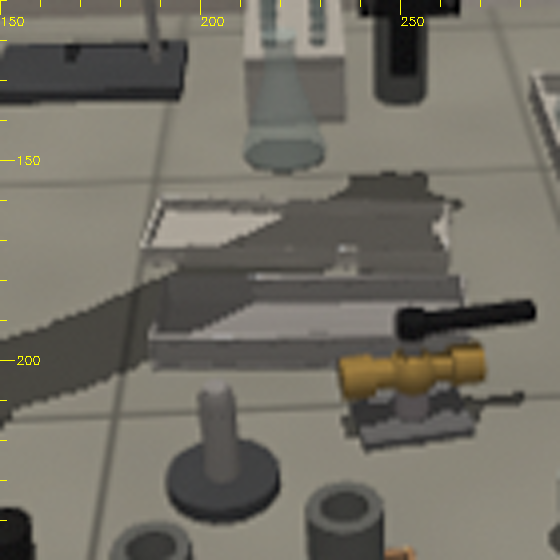

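View pics/t6.png

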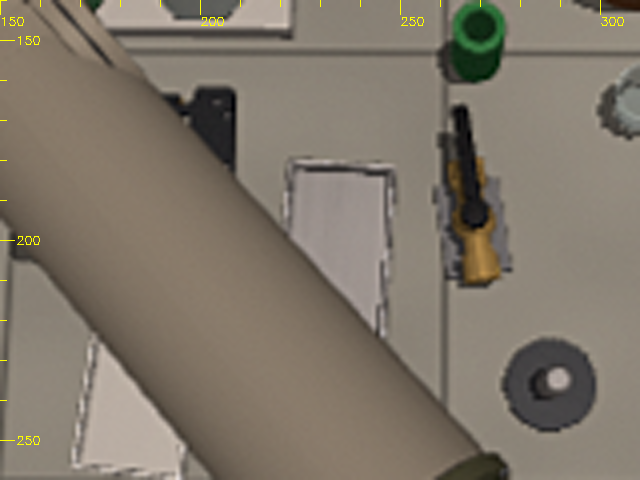

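{"fn": "arm_command", "kwargs": {
  "targets": [
    [255, 15, 0, 0, 0, 0, 0],
    [255, 45, 0, 0, 0, 0, 0],
    [255, 75, 0, 0, 0, 0, 0],
    [255, 100, 0, 0, 0, 0, 0],
    [255, 120, 0, 0, 0, 0, 0],
    [255, 130, 0, 0, 0, 0, 0],
    [255, 134, 0, 0, 0, 0, 0],
    [255, 134, 0, 0, 0, 0, 0]
  ]
}}

```text
time: 14.15
ee_pos: [0.61, 0.2802, 0.0357]
eef_rot: [-0.5, -0.5, 0.5, -0.5]
ft_force: [1.4, 0.3, -1.2]
width: 0.0425
```

{"fn": "arm_command", "kwargs": {
  "targets": [
    [40, 0, 0, 0, 0, 0, 0],
    [40, 0, 0, 0, 0, 0, 0],
    [40, 0, 0, 0, 0, 0, 0],
    [40, -15, 0, 0, 0, 0, 0],
    [40, -50, 0, 0, 0, 0, 0],
    [40, -90, 0, 0, 0, 0, 0],
    [40, -130, 0, 0, 0, 0, 0],
    [40, -134, 0, 0, 0, 0, 0]
  ]
}}

```text
time: 14.95
ee_pos: [0.6117, 0.283, 0.177]
eef_rot: [0.503, 0.499, -0.497, 0.501]
ft_force: [0.9, 0.8, 0.2]
width: 0.0735
```

Run:
```python
from h import *
print(read_state()["ee_pos"],read_state()["width"],read_state()["ft_force"]);crop(camera("side"),"s7.png",150,110,290,250,4)
```

```text
[0.61174472 0.28296026 0.17703227] 0.07345222327378838 [0.88926086 0.7968316  0.21956833]
```

View pics/s7.png

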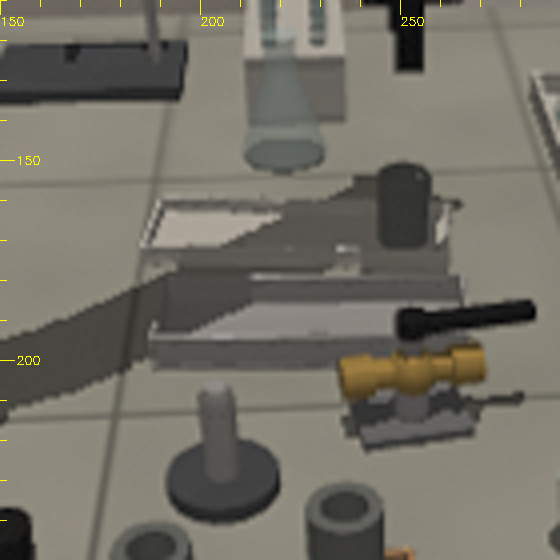

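{"fn": "arm_command", "kwargs": {
  "targets": [
    [40, 0, -8, 30, 0, 0, 0],
    [40, 0, -17, 75, 0, 0, 0],
    [40, 0, -26, 120, 0, 0, 0],
    [40, 0, -36, 165, 0, 0, 0],
    [40, 0, -46, 210, 0, 0, 0],
    [40, 0, -56, 255, 0, 0, 0],
    [40, 0, -66, 300, 0, 0, 0],
    [40, 0, -76, 345, 0, 0, 0],
    [40, 0, -86, 390, 0, 0, 0],
    [40, 0, -95, 435, 0, 0, 0]
  ]
}}

```text
time: 16.0
ee_pos: [0.5135, -0.1557, 0.1693]
eef_rot: [-0.5, -0.5, 0.5, -0.5]
ft_force: [0.6, 0.0, 0.3]
width: 0.0739
```

{"fn": "arm_command", "kwargs": {
  "targets": [
    [40, 0, -10, 45, 0, 0, 0],
    [40, 0, -20, 90, 0, 0, 0],
    [40, 0, -30, 135, 0, 0, 0],
    [40, 0, -38, 175, 0, 0, 0],
    [40, 0, -44, 205, 0, 0, 0],
    [40, 0, -44, 205, 0, 0, 0],
    [40, 0, -44, 205, 0, 0, 0]
  ]
}}

```text
time: 16.7
ee_pos: [0.4702, -0.3588, 0.1689]
eef_rot: [0.5, 0.5, -0.5, 0.499]
ft_force: [0.0, 0.7, 0.5]
width: 0.0733
```

Run:
```python
from h import *
print(read_state()["ee_pos"],read_state()["width"],read_state()["ft_force"]);crop(camera("top"),"t8.png",150,160,410,270,3);crop(camera("side"),"s8.png",140,220,300,370,4)
```

```text
[ 0.4702179  -0.35882386  0.16894707] 0.07327775519540676 [6.46268586e-04 6.59259154e-01 4.59297446e-01]
```

View pics/t8.png

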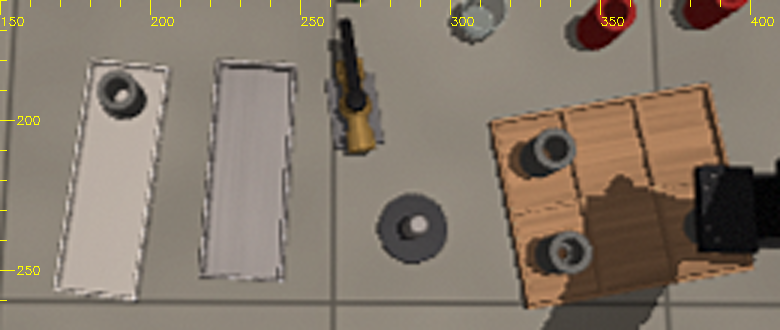

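View pics/s8.png

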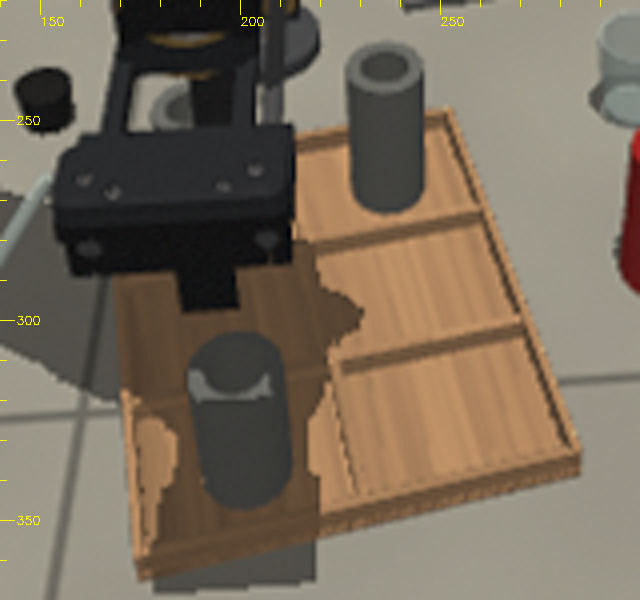

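Run:
```python
from h import *
for P in ((.4702,-.3588,.169),(.4702,-.40,.169),(.4702,-.3585,.08),(.4702,-.3585,.005),(.473,-.359,.08)): print(P,proj("side",P),proj("top",P))
```

```text
(0.4702, -0.3588, 0.169) [191.86071578 276.36503823] [403.02119372 231.94008897]
(0.4702, -0.4, 0.169) [190.07399132 296.18257649] [417.39378963 232.00626865]
(0.4702, -0.3585, 0.08) [196.40848639 311.13306672] [391.59920393 233.89082382]
(0.4702, -0.3585, 0.005) [199.71811677 336.60269292] [383.35413485 235.31235254]
(0.473, -0.359, 0.08) [197.96836954 311.26168859] [391.70465285 232.98734526]
```

{"fn": "arm_command", "kwargs": {
  "targets": [
    [40, 30, 0, 0, 0, 0, 0],
    [40, 65, 0, 0, 0, 0, 0],
    [40, 95, 0, 0, 0, 0, 0],
    [40, 117, 0, 0, 0, 0, 0],
    [40, 125, 0, 0, 0, 0, 0],
    [40, 125, 0, 0, 0, 0, 0],
    [255, 125, 0, 0, 0, 0, 0],
    [255, 125, 0, 0, 0, 0, 0],
    [255, 125, 0, 0, 0, 0, 0],
    [255, 125, 0, 0, 0, 0, 0]
  ]
}}

```text
time: 17.8
ee_pos: [0.471, -0.3592, 0.0453]
eef_rot: [0.5, 0.5, -0.5, 0.5]
ft_force: [0.1, -0.3, 0.8]
width: 0.049
```

{"fn": "arm_command", "kwargs": {
  "targets": [
    [255, 0, 0, 0, 0, 0, 0],
    [255, 0, 0, 0, 0, 0, 0],
    [255, -15, 0, 0, 0, 0, 0],
    [255, -45, 0, 0, 0, 0, 0],
    [255, -85, 0, 0, 0, 0, 0],
    [255, -125, 0, 0, 0, 0, 0],
    [255, -140, 0, 0, 0, 0, 0],
    [255, -140, 0, 0, 0, 0, 0]
  ]
}}

```text
time: 18.6
ee_pos: [0.4717, -0.3595, 0.1876]
eef_rot: [0.5, 0.498, -0.5, 0.502]
ft_force: [0.6, -0.6, -1.0]
width: 0.0435
```

Run:
```python
from h import *
print(read_state()["ee_pos"],read_state()["width"],read_state()["ft_force"]);crop(camera("side"),"s9.png",130,180,290,330,4)
```

```text
[ 0.47174386 -0.35951704  0.18761311] 0.0434656023571092 [ 0.57086816 -0.55992871 -1.04663975]
```

View pics/s9.png

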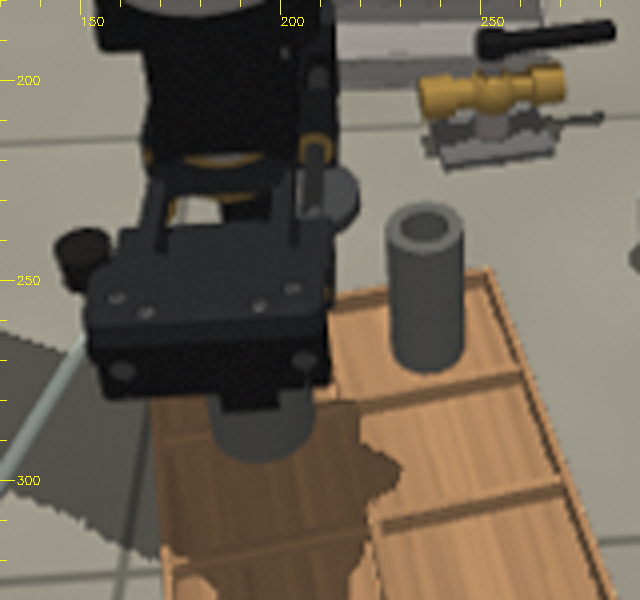

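{"fn": "arm_command", "kwargs": {
  "targets": [
    [255, 0, 0, -20, 0, 0, 0],
    [255, 0, 0, -55, 0, 0, 0],
    [255, 0, 0, -95, 0, 0, 0],
    [255, 0, -1, -135, 0, 0, 0],
    [255, 0, -2, -175, 0, 0, 0],
    [255, 0, -3, -215, 0, 0, 0],
    [255, 0, -4, -255, 0, 0, 0],
    [255, 0, -4, -290, 0, 0, 0],
    [255, 15, -4, -312, 0, 0, 0],
    [255, 30, -4, -320, 0, 0, 0]
  ]
}}

```text
time: 19.65
ee_pos: [0.4657, -0.0362, 0.1529]
eef_rot: [0.499, 0.501, -0.499, 0.5]
ft_force: [-0.6, -1.0, -0.9]
width: 0.0434
```

{"fn": "arm_command", "kwargs": {
  "targets": [
    [255, 5, 0, 0, 0, 0, 0],
    [255, 5, 0, 0, 0, 0, 0],
    [255, 5, 0, 0, 0, 0, 0]
  ]
}}

```text
time: 19.95
ee_pos: [0.4666, -0.0399, 0.1494]
eef_rot: [-0.5, -0.5, 0.5, -0.499]
ft_force: [-0.3, 1.0, -1.3]
width: 0.0433
```

Run:
```python
from h import *
print(read_state()["ee_pos"],read_state()["width"],read_state()["ft_force"]);crop(camera("side"),"s10.png",150,130,290,270,5)
```

```text
[ 0.46655637 -0.03985757  0.14938827] 0.04328649916565283 [-0.31799056  0.98354135 -1.31161408]
```

View pics/s10.png

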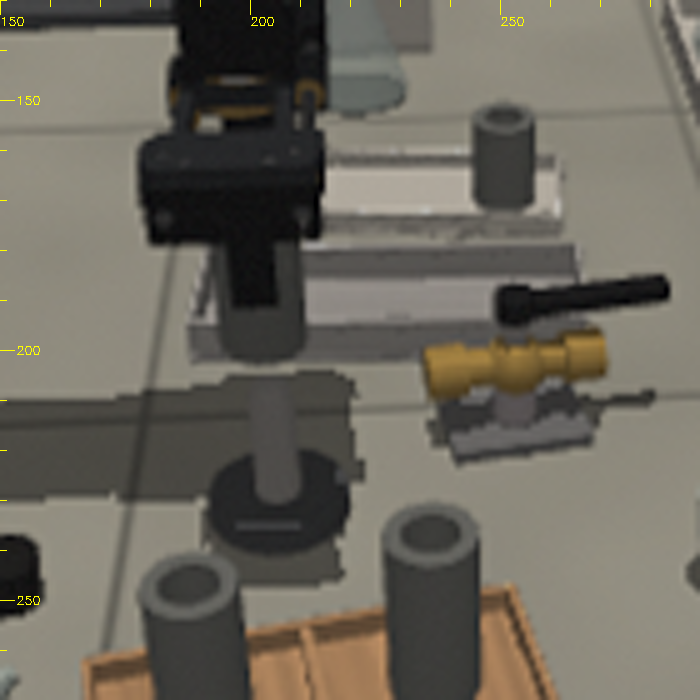

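{"fn": "arm_command", "kwargs": {
  "targets": [
    [255, 12, 2, 0, 0, 0, 0],
    [255, 24, 2, 0, 0, 0, 0],
    [255, 34, 2, 0, 0, 0, 0],
    [255, 40, 2, 0, 0, 0, 0],
    [255, 46, 2, 0, 0, 0, 0],
    [255, 46, 2, 0, 0, 0, 0]
  ]
}}

```text
time: 20.6
ee_pos: [0.4682, -0.0389, 0.1027]
eef_rot: [0.5, 0.5, -0.5, 0.5]
ft_force: [-0.1, -0.5, -0.1]
width: 0.0437
```

{"fn": "arm_command", "kwargs": {
  "targets": [
    [255, 6, 0, 0, 0, 0, 0],
    [255, 12, 0, 0, 0, 0, 0],
    [255, 18, 0, 0, 0, 0, 0],
    [255, 23, 0, 0, 0, 0, 0],
    [255, 23, 0, 0, 0, 0, 0]
  ]
}}

```text
time: 21.1
ee_pos: [0.4735, -0.0392, 0.0846]
eef_rot: [0.502, 0.497, -0.498, 0.503]
ft_force: [-1.1, -0.5, 32.8]
width: 0.0435
```

{"fn": "arm_command", "kwargs": {
  "targets": [
    [255, -3, -1, 0, 0, 0, 0],
    [255, -4, -1, 0, 0, 0, 0],
    [255, -2, -1, 0, 0, 0, 0],
    [255, -1, -1, 0, 0, 0, 0],
    [255, -1, -1, 0, 0, 0, 0]
  ]
}}

```text
time: 21.6
ee_pos: [0.4719, -0.0391, 0.0851]
eef_rot: [0.502, 0.497, -0.498, 0.502]
ft_force: [-1.9, 0.5, 29.6]
width: 0.0431
```

Run:
```python
from h import *
print(read_state()["ee_pos"],read_state()["width"],read_state()["ft_force"]);crop(camera("side"),"s11.png",150,130,290,270,5)
```

```text
[ 0.47187552 -0.03905074  0.085095  ] 0.04310348182216045 [-1.86026679  0.54276964 29.62867974]
```

View pics/s11.png

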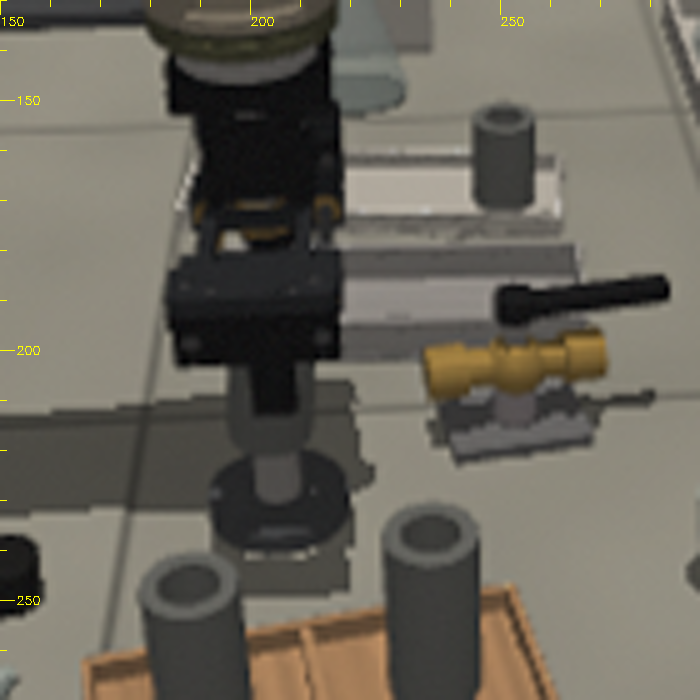

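{"fn": "arm_command", "kwargs": {
  "targets": [
    [255, -8, 0, 0, 0, 0, 0],
    [255, -25, 0, 0, 0, 0, 0],
    [255, -55, 0, 0, 0, 0, 0],
    [255, -80, 0, 0, 0, 0, 0],
    [255, -90, 0, 0, 0, 0, 0],
    [255, -90, 15, -19, 0, 0, 0],
    [255, -90, 40, -50, 0, 0, 0],
    [255, -90, 65, -81, 0, 0, 0],
    [255, -90, 90, -112, 0, 0, 0],
    [255, -90, 115, -143, 0, 0, 0]
  ]
}}

```text
time: 22.65
ee_pos: [0.5835, 0.1049, 0.1702]
eef_rot: [-0.5, -0.5, 0.501, -0.5]
ft_force: [0.4, -0.4, -0.3]
width: 0.0431
```

{"fn": "arm_command", "kwargs": {
  "targets": [
    [255, 0, 20, -25, 0, 0, 0],
    [255, 0, 26, -33, 0, 0, 0],
    [255, 0, 26, -33, 0, 0, 0]
  ]
}}

```text
time: 22.95
ee_pos: [0.6085, 0.1385, 0.1701]
eef_rot: [0.499, 0.501, -0.5, 0.5]
ft_force: [0.0, 0.5, -2.0]
width: 0.0434
```

Run:
```python
from h import *
print(read_state()["ee_pos"],read_state()["width"],read_state()["ft_force"]);crop(camera("side"),"s12.png",150,110,290,250,4);crop(camera("top"),"t12.png",150,140,310,260,4)
```

```text
[0.60849132 0.13853554 0.17014299] 0.04340440747811419 [ 0.04119306  0.48180279 -1.97952563]
```

View pics/s12.png

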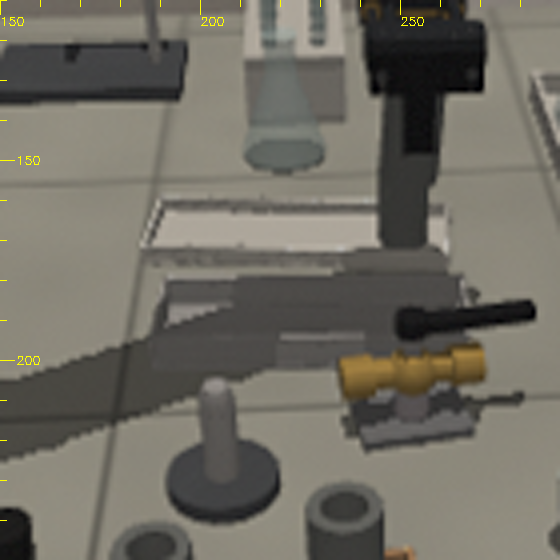

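View pics/t12.png

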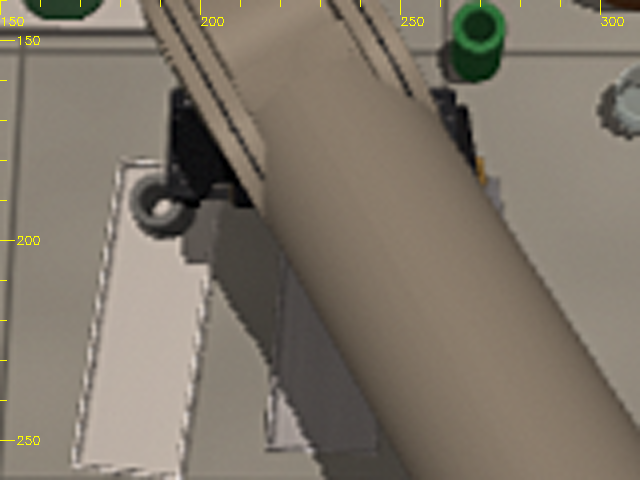

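{"fn": "arm_command", "kwargs": {
  "targets": [
    [255, 15, 0, 0, 0, 0, 0],
    [255, 45, 0, 0, 0, 0, 0],
    [255, 75, 0, 0, 0, 0, 0],
    [255, 100, 0, 0, 0, 0, 0],
    [255, 115, 0, 0, 0, 0, 0],
    [255, 123, 0, 0, 0, 0, 0],
    [255, 126, 0, 0, 0, 0, 0],
    [255, 126, 0, 0, 0, 0, 0]
  ]
}}

```text
time: 23.85
ee_pos: [0.6091, 0.1369, 0.0461]
eef_rot: [0.5, 0.5, -0.5, 0.5]
ft_force: [-0.1, 0.2, -0.7]
width: 0.0429
```

{"fn": "arm_command", "kwargs": {
  "targets": [
    [40, 0, 0, 0, 0, 0, 0],
    [40, 0, 0, 0, 0, 0, 0],
    [40, 0, 0, 0, 0, 0, 0],
    [40, 0, 0, 0, 0, 0, 0],
    [40, -15, 0, 0, 0, 0, 0],
    [40, -50, 0, 0, 0, 0, 0],
    [40, -90, 0, 0, 0, 0, 0],
    [40, -124, 0, 0, 0, 0, 0]
  ]
}}

```text
time: 24.65
ee_pos: [0.6089, 0.1375, 0.1729]
eef_rot: [0.5, 0.5, -0.499, 0.5]
ft_force: [1.6, -0.2, 0.0]
width: 0.0736
```

Run:
```python
from h import *
print(read_state()["ee_pos"],read_state()["width"],read_state()["ft_force"]);crop(camera("side"),"s13.png",150,110,290,250,4)
```

```text
[0.60889331 0.13748838 0.17285476] 0.07359714129501983 [ 1.56957895 -0.16811846  0.03919393]
```

View pics/s13.png

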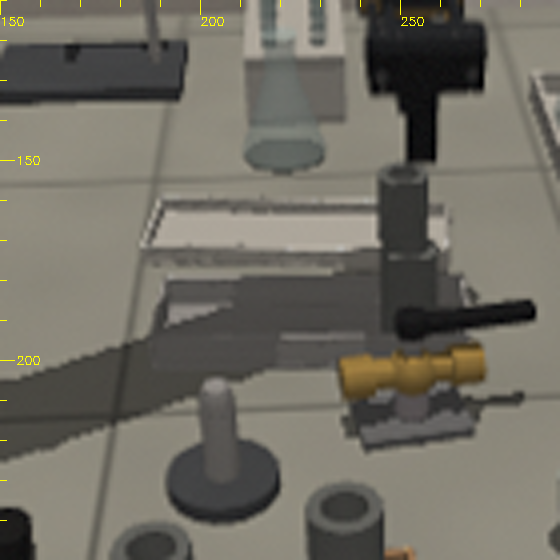

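{"fn": "arm_command", "kwargs": {
  "targets": [
    [40, 0, -10, 20, 0, 0, 0],
    [40, 0, -28, 55, 0, 0, 0],
    [40, 0, -47, 92, 0, 0, 0],
    [40, 0, -67, 130, 0, 0, 0],
    [40, 0, -87, 170, 0, 0, 0],
    [40, 0, -107, 210, 0, 0, 0],
    [40, 0, -127, 250, 0, 0, 0],
    [40, 0, -147, 288, 0, 0, 0],
    [40, 0, -162, 318, 0, 0, 0],
    [40, 0, -169, 330, 0, 0, 0]
  ]
}}

```text
time: 25.7
ee_pos: [0.4381, -0.1962, 0.1704]
eef_rot: [-0.501, -0.498, 0.501, -0.499]
ft_force: [0.9, -0.7, 0.4]
width: 0.0732
```

{"fn": "arm_command", "kwargs": {
  "targets": [
    [40, 0, 0, 0, 0, 0, 0],
    [40, 0, 0, 0, 0, 0, 0]
  ]
}}

```text
time: 25.9
ee_pos: [0.4403, -0.1921, 0.1702]
eef_rot: [0.5, 0.5, -0.5, 0.5]
ft_force: [-0.0, 0.2, -0.3]
width: 0.0735
```

Run:
```python
from h import *
print(read_state()["ee_pos"],read_state()["width"],read_state()["ft_force"]);crop(camera("top"),"t14.png",150,160,410,270,3);crop(camera("side"),"s14.png",140,200,260,320,5)
```

```text
[ 0.44026413 -0.19212559  0.17017101] 0.07349110835484886 [-0.03039553  0.16650896 -0.34734711]
```

View pics/t14.png

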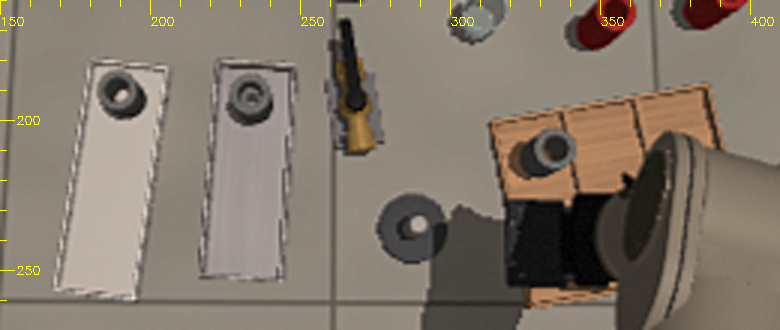

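View pics/s14.png

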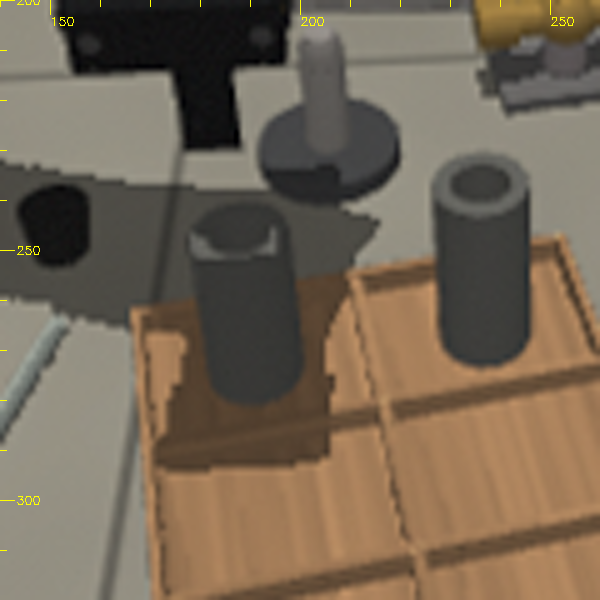

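{"fn": "arm_command", "kwargs": {
  "targets": [
    [40, 30, 0, 1, 0, 0, 0],
    [40, 60, 0, 1, 0, 0, 0],
    [40, 88, 0, 1, 0, 0, 0],
    [40, 108, 0, 1, 0, 0, 0],
    [40, 115, 0, 1, 0, 0, 0],
    [40, 115, 0, 1, 0, 0, 0],
    [255, 115, 0, 1, 0, 0, 0],
    [255, 115, 0, 1, 0, 0, 0],
    [255, 115, 0, 1, 0, 0, 0],
    [255, 115, 0, 1, 0, 0, 0]
  ]
}}

```text
time: 27.0
ee_pos: [0.44, -0.1942, 0.0551]
eef_rot: [0.5, 0.5, -0.5, 0.5]
ft_force: [-0.1, 0.4, -0.4]
width: 0.0491
```

{"fn": "arm_command", "kwargs": {
  "targets": [
    [255, 0, 0, 0, 0, 0, 0],
    [255, 0, 0, 0, 0, 0, 0],
    [255, 0, 0, 0, 0, 0, 0],
    [255, -15, 0, 0, 0, 0, 0],
    [255, -45, 0, 0, 0, 0, 0],
    [255, -85, 0, 0, 0, 0, 0],
    [255, -115, 0, 0, 0, 0, 0],
    [255, -130, 0, 0, 0, 0, 0],
    [255, -130, 0, 0, 0, 0, 0]
  ]
}}

```text
time: 27.9
ee_pos: [0.4408, -0.1941, 0.1873]
eef_rot: [0.5, 0.499, -0.5, 0.501]
ft_force: [1.2, 0.2, -0.8]
width: 0.0436
```

Run:
```python
from h import *
print(read_state()["ee_pos"],read_state()["width"],read_state()["ft_force"]);crop(camera("side"),"s15.png",130,160,290,300,5)
```

```text
[ 0.44082289 -0.19409858  0.18728215] 0.043580085643689634 [ 1.15388403  0.18752123 -0.78403709]
```

View pics/s15.png

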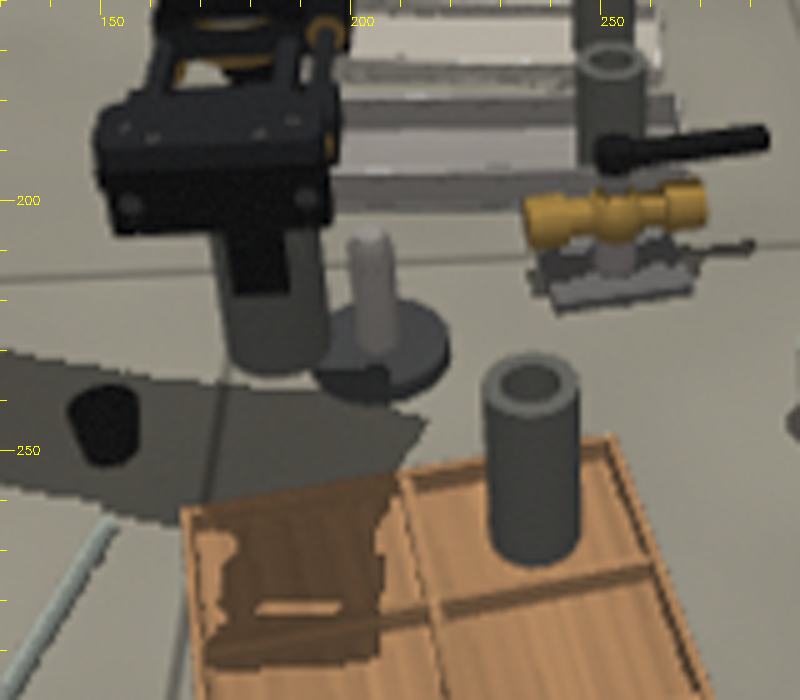

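{"fn": "arm_command", "kwargs": {
  "targets": [
    [255, 0, 3, -18, 0, 0, 0],
    [255, 0, 9, -48, 0, 0, 0],
    [255, 0, 15, -80, 0, 0, 0],
    [255, 0, 20, -112, 0, 0, 0],
    [255, 10, 25, -140, 0, 0, 0],
    [255, 25, 28, -155, 0, 0, 0],
    [255, 30, 28, -155, 0, 0, 0],
    [255, 30, 28, -155, 0, 0, 0],
    [255, 30, 28, -155, 0, 0, 0]
  ]
}}

```text
time: 28.85
ee_pos: [0.4674, -0.0401, 0.1544]
eef_rot: [-0.5, -0.5, 0.501, -0.499]
ft_force: [-0.9, 0.0, -1.0]
width: 0.0438
```

Run:
```python
from h import *
print(read_state()["ee_pos"],read_state()["width"],read_state()["ft_force"]);crop(camera("side"),"s16.png",150,130,290,270,5)
```

```text
[ 0.4674094  -0.04005286  0.15438251] 0.04379064394533254 [-0.86490444  0.04135403 -0.9535382 ]
```

View pics/s16.png

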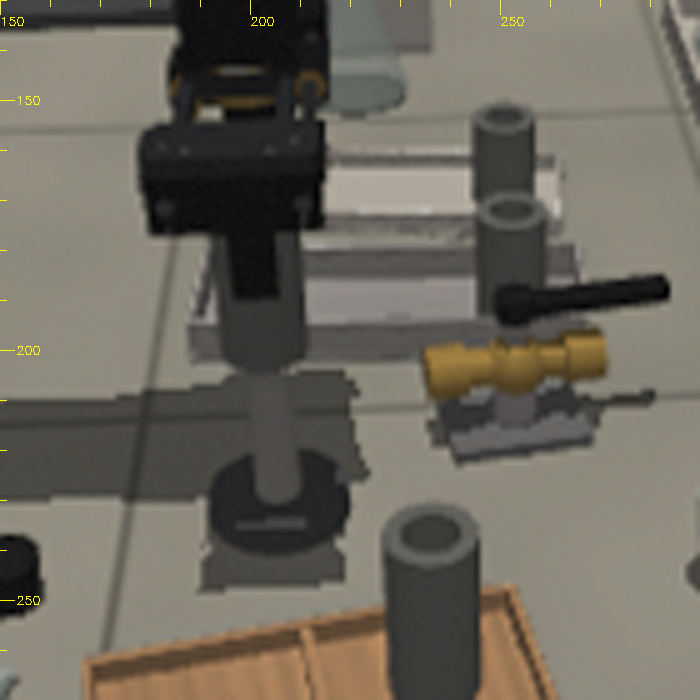

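Same lateral alignment as before, so I'll lower it onto the pin.

{"fn": "arm_command", "kwargs": {
  "targets": [
    [255, 10, 1, 0, 0, 0, 0],
    [255, 20, 1, 0, 0, 0, 0],
    [255, 30, 1, 0, 0, 0, 0],
    [255, 38, 1, 0, 0, 0, 0],
    [255, 44, 1, 0, 0, 0, 0],
    [255, 44, 1, 0, 0, 0, 0]
  ]
}}

```text
time: 29.5
ee_pos: [0.4682, -0.0389, 0.1096]
eef_rot: [0.5, 0.5, -0.5, 0.499]
ft_force: [-0.1, 0.3, -2.1]
width: 0.0434
```

{"fn": "arm_command", "kwargs": {
  "targets": [
    [255, 5, 0, 0, 0, 0, 0],
    [255, 10, 0, 0, 0, 0, 0],
    [255, 14, 0, 0, 0, 0, 0],
    [255, 18, 0, 0, 0, 0, 0],
    [255, 22, 0, 0, 0, 0, 0],
    [255, 22, 0, 0, 0, 0, 0]
  ]
}}

```text
time: 30.1
ee_pos: [0.4727, -0.039, 0.0924]
eef_rot: [0.502, 0.498, -0.499, 0.502]
ft_force: [-3.7, 0.5, 34.2]
width: 0.0435
```

Run:
```python
from h import *
crop(camera("side"),"s17.png",150,130,290,270,4)
```

```text
(no output)
```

View pics/s17.png

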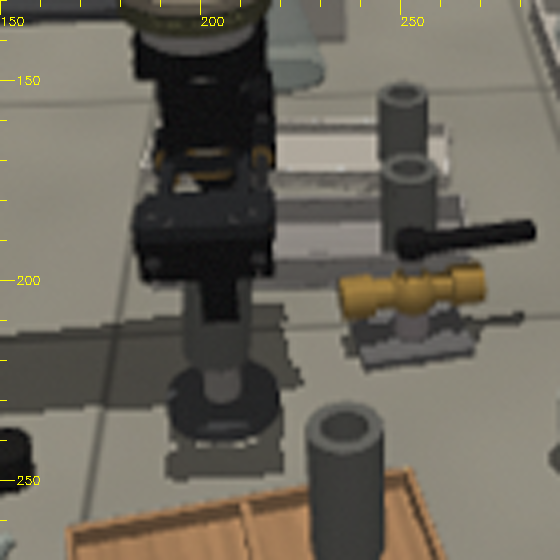

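{"fn": "arm_command", "kwargs": {
  "targets": [
    [255, -8, 0, 0, 0, 0, 0],
    [255, -25, 0, 0, 0, 0, 0],
    [255, -55, 0, 0, 0, 0, 0],
    [255, -82, 0, 0, 0, 0, 0],
    [255, -91, 0, 0, 0, 0, 0],
    [255, -91, 8, -18, 0, 0, 0],
    [255, -91, 22, -50, 0, 0, 0],
    [255, -91, 37, -82, 0, 0, 0],
    [255, -91, 52, -116, 0, 0, 0],
    [255, -91, 66, -148, 0, 0, 0]
  ]
}}

```text
time: 31.15
ee_pos: [0.5349, 0.1102, 0.1784]
eef_rot: [-0.5, -0.5, 0.5, -0.5]
ft_force: [0.4, -0.4, -1.3]
width: 0.0435
```

{"fn": "arm_command", "kwargs": {
  "targets": [
    [255, 0, 11, -25, 0, 0, 0],
    [255, 0, 14, -31, 0, 0, 0],
    [255, 0, 14, -31, 0, 0, 0],
    [255, 0, 14, -31, 0, 0, 0]
  ]
}}

```text
time: 31.55
ee_pos: [0.5484, 0.1388, 0.1789]
eef_rot: [-0.5, -0.5, 0.501, -0.5]
ft_force: [0.3, 0.3, -0.5]
width: 0.0432
```

Run:
```python
from h import *
print(read_state()["ee_pos"],read_state()["width"],read_state()["ft_force"]);crop(camera("side"),"s18.png",150,110,290,250,4);crop(camera("top"),"t18.png",150,140,310,260,4)
```

```text
[0.5484434  0.13875287 0.17886519] 0.04317927308552934 [ 0.28536593  0.32968946 -0.54600384]
```

View pics/s18.png

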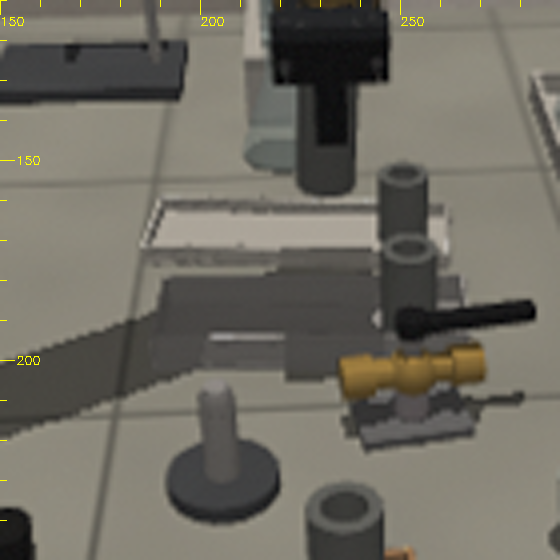

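View pics/t18.png

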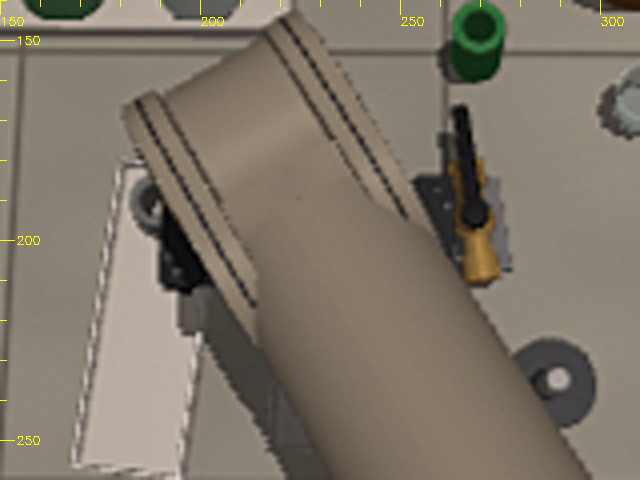

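{"fn": "arm_command", "kwargs": {
  "targets": [
    [255, 15, 0, 0, 0, 0, 0],
    [255, 45, 0, 0, 0, 0, 0],
    [255, 75, 0, 0, 0, 0, 0],
    [255, 98, 0, 0, 0, 0, 0],
    [255, 114, 0, 0, 0, 0, 0],
    [255, 121, 0, 0, 0, 0, 0],
    [255, 124, 0, 0, 0, 0, 0],
    [255, 124, 0, 0, 0, 0, 0]
  ]
}}

```text
time: 32.45
ee_pos: [0.5491, 0.1401, 0.0559]
eef_rot: [0.5, 0.5, -0.5, 0.5]
ft_force: [0.4, 0.1, -0.7]
width: 0.0438
```

{"fn": "arm_command", "kwargs": {
  "targets": [
    [40, 0, 0, 0, 0, 0, 0],
    [40, 0, 0, 0, 0, 0, 0],
    [40, 0, 0, 0, 0, 0, 0],
    [40, 0, 0, 0, 0, 0, 0],
    [40, -15, 0, 0, 0, 0, 0],
    [40, -50, 0, 0, 0, 0, 0],
    [40, -90, 0, 0, 0, 0, 0],
    [40, -124, 0, 0, 0, 0, 0]
  ]
}}

```text
time: 33.25
ee_pos: [0.5488, 0.1405, 0.1827]
eef_rot: [0.5, 0.5, -0.499, 0.5]
ft_force: [1.1, 0.1, 0.6]
width: 0.0733
```

Run:
```python
from h import *
print(read_state()["ee_pos"],read_state()["width"],read_state()["ft_force"]);crop(camera("side"),"s19.png",150,110,290,250,4)
```

```text
[0.54880543 0.14053217 0.18268143] 0.0733339971146863 [1.13359487 0.10322206 0.60073554]
```

View pics/s19.png

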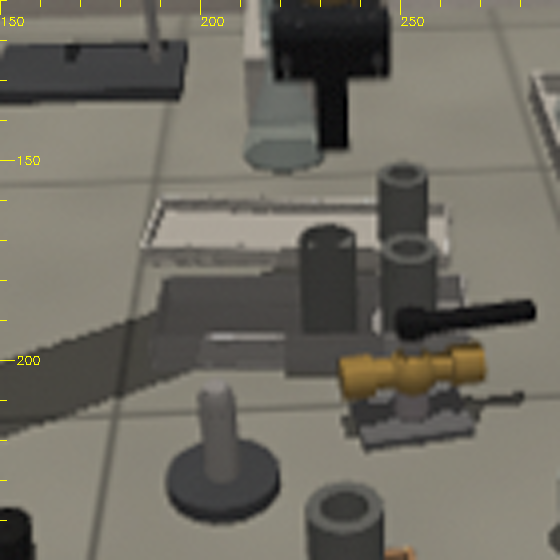

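{"fn": "arm_command", "kwargs": {
  "targets": [
    [40, 0, 0, 20, 0, 0, 0],
    [40, 0, 0, 55, 0, 0, 0],
    [40, 0, -1, 95, 0, 0, 0],
    [40, 0, -2, 135, 0, 0, 0],
    [40, 0, -3, 175, 0, 0, 0],
    [40, 0, -4, 215, 0, 0, 0],
    [40, 0, -4, 255, 0, 0, 0],
    [40, 0, -4, 290, 0, 0, 0],
    [40, 0, -4, 312, 0, 0, 0],
    [40, 0, -4, 320, 0, 0, 0]
  ]
}}

```text
time: 34.3
ee_pos: [0.5444, -0.1827, 0.1801]
eef_rot: [-0.501, -0.499, 0.501, -0.499]
ft_force: [0.4, 0.5, -0.8]
width: 0.0732
```

{"fn": "arm_command", "kwargs": {
  "targets": [
    [40, 0, 0, 0, 0, 0, 0],
    [40, 0, 0, 0, 0, 0, 0]
  ]
}}

```text
time: 34.5
ee_pos: [0.545, -0.1781, 0.18]
eef_rot: [0.5, 0.5, -0.499, 0.5]
ft_force: [-0.4, -0.2, 0.8]
width: 0.0734
```

Run:
```python
from h import *
print(read_state()["ee_pos"],read_state()["width"],read_state()["ft_force"]);crop(camera("top"),"t20.png",150,160,410,270,3);crop(camera("side"),"s20.png",170,170,310,310,5)
```

```text
[ 0.54501172 -0.17811045  0.17999321] 0.07343840607701077 [-0.38473045 -0.16533111  0.80137163]
```

View pics/t20.png

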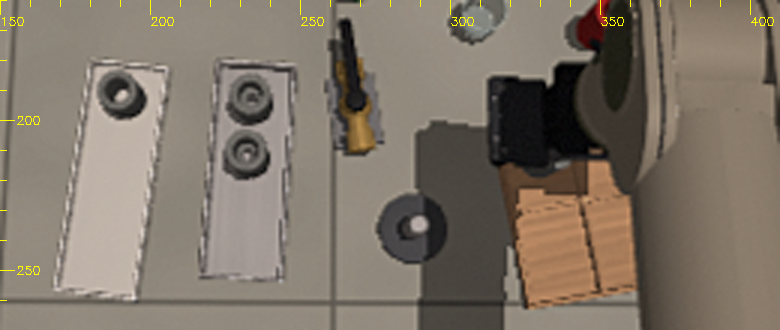

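View pics/s20.png

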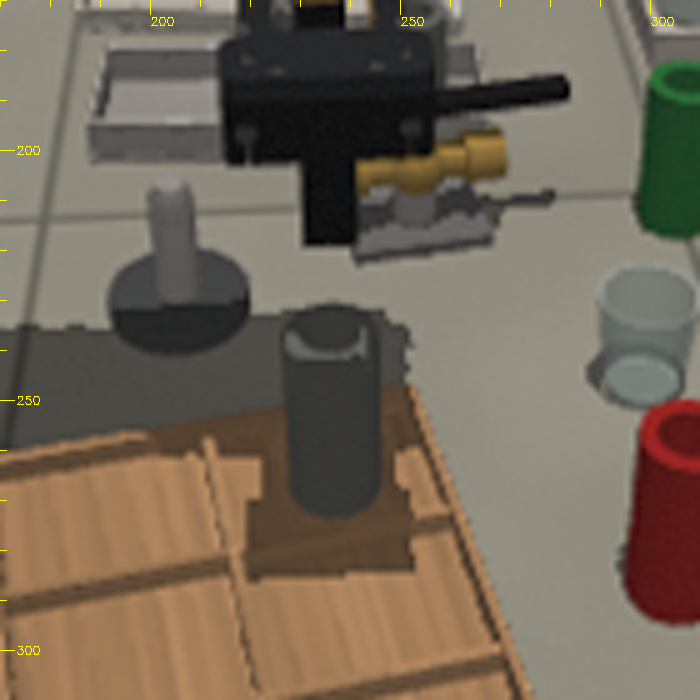

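{"fn": "arm_command", "kwargs": {
  "targets": [
    [40, 30, 0, 0, 0, 0, 0],
    [40, 60, 0, 0, 0, 0, 0],
    [40, 88, 0, 0, 0, 0, 0],
    [40, 108, 0, 0, 0, 0, 0],
    [40, 115, 0, 0, 0, 0, 0],
    [40, 115, 0, 0, 0, 0, 0],
    [255, 115, 0, 0, 0, 0, 0],
    [255, 115, 0, 0, 0, 0, 0],
    [255, 115, 0, 0, 0, 0, 0],
    [255, 115, 0, 0, 0, 0, 0]
  ]
}}

```text
time: 35.6
ee_pos: [0.545, -0.1802, 0.0651]
eef_rot: [0.5, 0.5, -0.5, 0.5]
ft_force: [-0.6, 0.7, 1.1]
width: 0.049
```

{"fn": "arm_command", "kwargs": {
  "targets": [
    [255, 0, 0, 0, 0, 0, 0],
    [255, 0, 0, 0, 0, 0, 0],
    [255, 0, 0, 0, 0, 0, 0],
    [255, -15, 0, 0, 0, 0, 0],
    [255, -45, 0, 0, 0, 0, 0],
    [255, -85, 0, 0, 0, 0, 0],
    [255, -115, 0, 0, 0, 0, 0],
    [255, -130, 0, 0, 0, 0, 0],
    [255, -130, 0, 0, 0, 0, 0]
  ]
}}

```text
time: 36.5
ee_pos: [0.5456, -0.1801, 0.1966]
eef_rot: [0.5, 0.499, -0.5, 0.501]
ft_force: [0.9, -0.2, -1.0]
width: 0.0424
```

Run:
```python
from h import *
print(read_state()["ee_pos"],read_state()["width"],read_state()["ft_force"]);crop(camera("side"),"s21.png",150,160,310,300,5)
```

```text
[ 0.54558502 -0.18009927  0.19660538] 0.042379432940877426 [ 0.87328004 -0.20347154 -1.04411028]
```

View pics/s21.png

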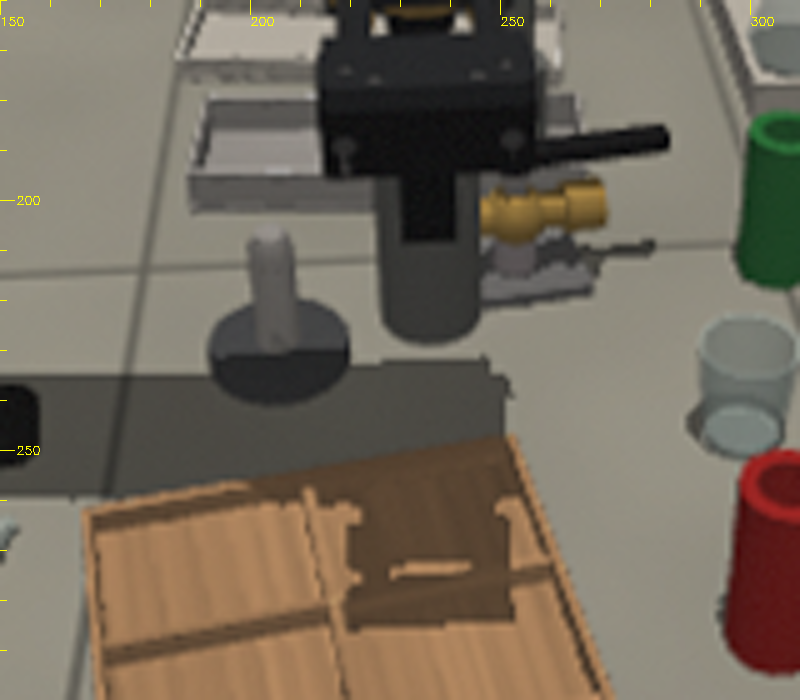

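{"fn": "arm_command", "kwargs": {
  "targets": [
    [255, 0, -9, -17, 0, 0, 0],
    [255, 0, -25, -45, 0, 0, 0],
    [255, 0, -42, -77, 0, 0, 0],
    [255, 0, -58, -107, 0, 0, 0],
    [255, 10, -71, -131, 0, 0, 0],
    [255, 25, -76, -141, 0, 0, 0],
    [255, 30, -76, -141, 0, 0, 0],
    [255, 30, -76, -141, 0, 0, 0],
    [255, 30, -76, -141, 0, 0, 0]
  ]
}}

```text
time: 37.45
ee_pos: [0.4689, -0.0399, 0.1643]
eef_rot: [0.5, 0.5, -0.5, 0.499]
ft_force: [0.4, 0.6, -0.7]
width: 0.0426
```

Run:
```python
from h import *
print(read_state()["ee_pos"],read_state()["width"],read_state()["ft_force"]);crop(camera("side"),"s22.png",150,130,290,270,5)
```

```text
[ 0.46888965 -0.03985765  0.16431901] 0.04255292584273182 [ 0.39971081  0.6132146  -0.72157684]
```

View pics/s22.png

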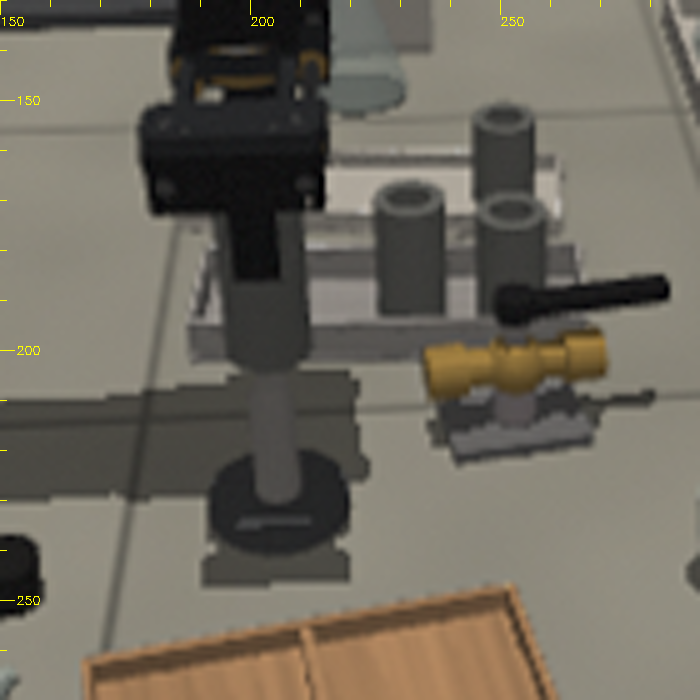

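{"fn": "arm_command", "kwargs": {
  "targets": [
    [255, 10, 0, 0, 0, 0, 0],
    [255, 20, 0, 0, 0, 0, 0],
    [255, 30, 0, 0, 0, 0, 0],
    [255, 38, 0, 0, 0, 0, 0],
    [255, 46, 0, 0, 0, 0, 0],
    [255, 46, 0, 0, 0, 0, 0]
  ]
}}

```text
time: 38.1
ee_pos: [0.468, -0.0388, 0.1173]
eef_rot: [0.5, 0.501, -0.5, 0.499]
ft_force: [-0.2, 0.4, -1.8]
width: 0.0426
```

{"fn": "arm_command", "kwargs": {
  "targets": [
    [255, 5, 0, 0, 0, 0, 0],
    [255, 10, 0, 0, 0, 0, 0],
    [255, 15, 0, 0, 0, 0, 0],
    [255, 20, 0, 0, 0, 0, 0],
    [255, 24, 0, 0, 0, 0, 0],
    [255, 24, 0, 0, 0, 0, 0]
  ]
}}

```text
time: 38.7
ee_pos: [0.4685, -0.0388, 0.094]
eef_rot: [0.5, 0.5, -0.5, 0.5]
ft_force: [0.0, 0.3, -1.2]
width: 0.0423
```

{"fn": "arm_command", "kwargs": {
  "targets": [
    [255, 5, 0, 0, 0, 0, 0],
    [255, 10, 0, 0, 0, 0, 0],
    [255, 15, 0, 0, 0, 0, 0],
    [255, 19, 0, 0, 0, 0, 0],
    [255, 21, 0, 0, 0, 0, 0],
    [255, 23, 0, 0, 0, 0, 0],
    [255, 23, 0, 0, 0, 0, 0]
  ]
}}

```text
time: 39.4
ee_pos: [0.4697, -0.039, 0.0737]
eef_rot: [0.5, 0.499, -0.5, 0.501]
ft_force: [-14.3, -0.7, 33.6]
width: 0.0426
```

Run:
```python
from h import *
print(read_state()["ee_pos"],read_state()["width"],read_state()["ft_force"]);crop(camera("side"),"s23.png",150,130,290,270,4)
```

```text
[ 0.46966146 -0.03899938  0.07368489] 0.04257169517538196 [-14.29190317  -0.71401238  33.55613664]
```

View pics/s23.png

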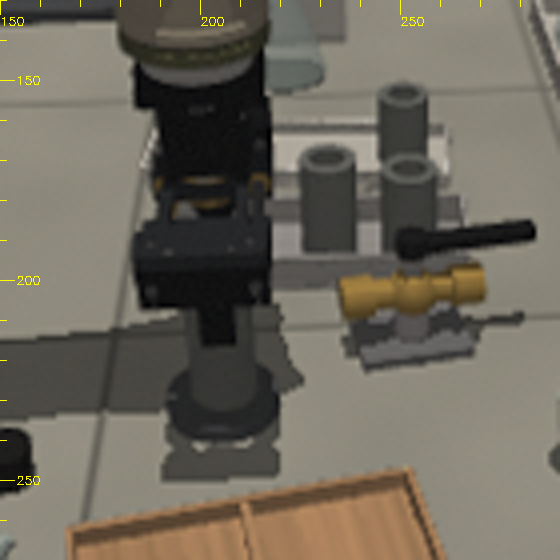

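{"fn": "arm_command", "kwargs": {
  "targets": [
    [255, -6, -1, 0, 0, 0, 0],
    [255, -16, -1, 0, 0, 0, 0],
    [255, -40, -1, 0, 0, 0, 0],
    [255, -75, -1, 0, 0, 0, 0],
    [255, -105, -1, 0, 0, 0, 0],
    [255, -118, -1, 0, 0, 0, 0],
    [255, -118, -1, 0, 0, 0, 0]
  ]
}}

```text
time: 40.15
ee_pos: [0.4687, -0.0391, 0.1909]
eef_rot: [0.501, 0.499, -0.5, 0.501]
ft_force: [-0.7, -0.4, -2.5]
width: 0.0428
```

Run:
```python
from h import *
print(read_state()["ee_pos"],read_state()["width"],read_state()["ft_force"]);crop(camera("side"),"s24.png",150,110,290,250,4);crop(camera("top"),"t24.png",150,140,310,260,4)
```

```text
[ 0.46874526 -0.0390751   0.19092602] 0.04280625142164141 [-0.69365138 -0.37124657 -2.52949666]
```

View pics/s24.png

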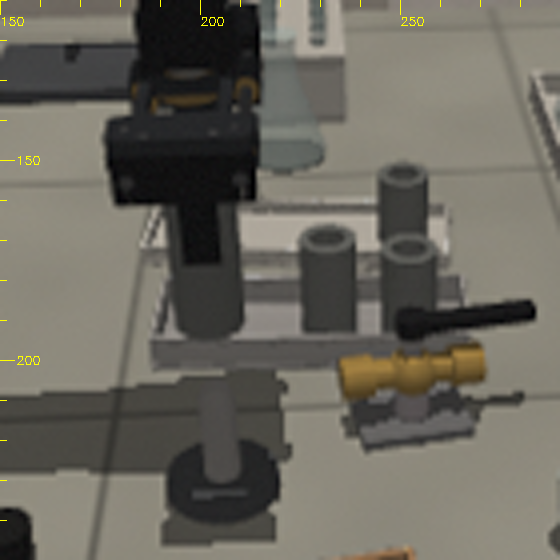

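View pics/t24.png

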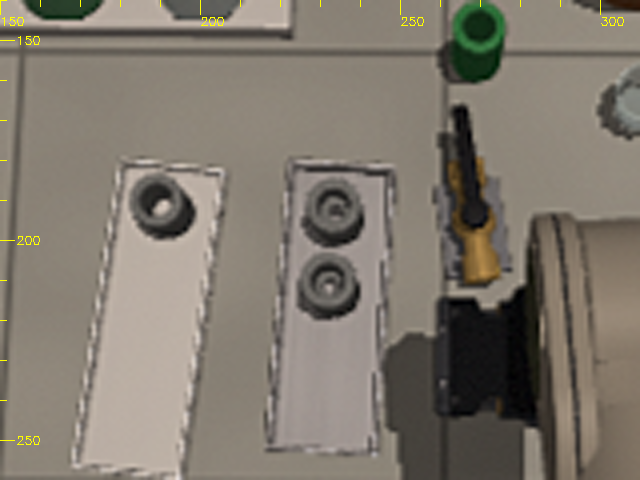

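{"fn": "arm_command", "kwargs": {
  "targets": [
    [255, 0, 3, -20, 0, 0, 0],
    [255, 0, 9, -55, 0, 0, 0],
    [255, 0, 15, -95, 0, 0, 0],
    [255, 0, 22, -138, 0, 0, 0],
    [255, 0, 29, -181, 0, 0, 0],
    [255, 0, 36, -224, 0, 0, 0],
    [255, 0, 43, -267, 0, 0, 0],
    [255, 0, 49, -303, 0, 0, 0],
    [255, 0, 52, -324, 0, 0, 0],
    [255, 0, 53, -330, 0, 0, 0]
  ]
}}

```text
time: 41.25
ee_pos: [0.5191, 0.2939, 0.1872]
eef_rot: [0.498, 0.502, -0.5, 0.5]
ft_force: [-0.2, -0.7, -3.1]
width: 0.0425
```

{"fn": "arm_command", "kwargs": {
  "targets": [
    [255, 0, 0, 0, 0, 0, 0],
    [255, 0, 0, 0, 0, 0, 0]
  ]
}}

```text
time: 41.45
ee_pos: [0.5208, 0.2896, 0.1886]
eef_rot: [-0.5, -0.5, 0.501, -0.5]
ft_force: [-0.6, -0.6, -1.5]
width: 0.0422
```

Run:
```python
from h import *
print(read_state()["ee_pos"],read_state()["width"],read_state()["ft_force"]);crop(camera("side"),"s25.png",150,110,290,250,4)
```

```text
[0.52079395 0.28959324 0.18855605] 0.04215870642754369 [-0.6010083  -0.60742923 -1.53301816]
```

View pics/s25.png

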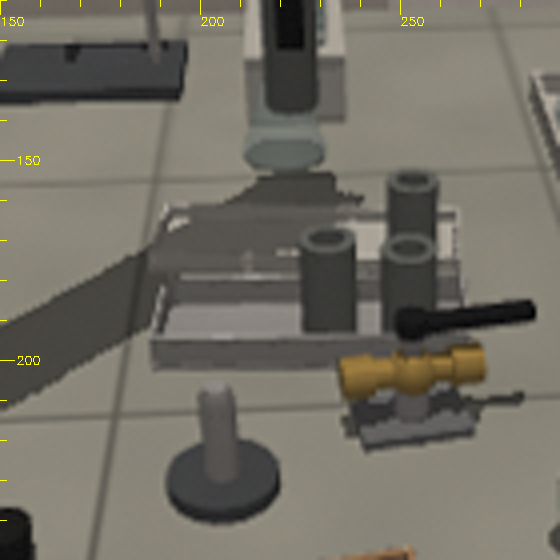

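Run:
```python
from h import *
crop(camera("side"),"s26.png",180,140,280,210,8);crop(camera("top"),"t26.png",150,170,270,270,6)
```

```text
(no output)
```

View pics/s26.png

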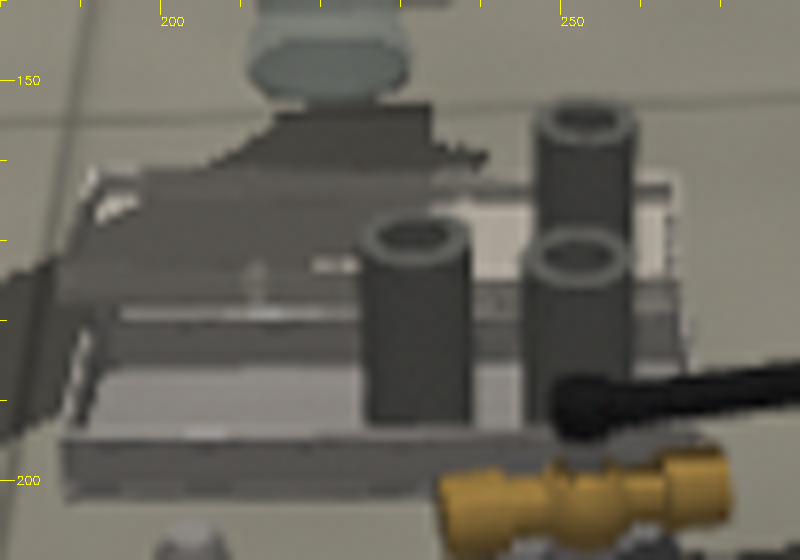

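View pics/t26.png

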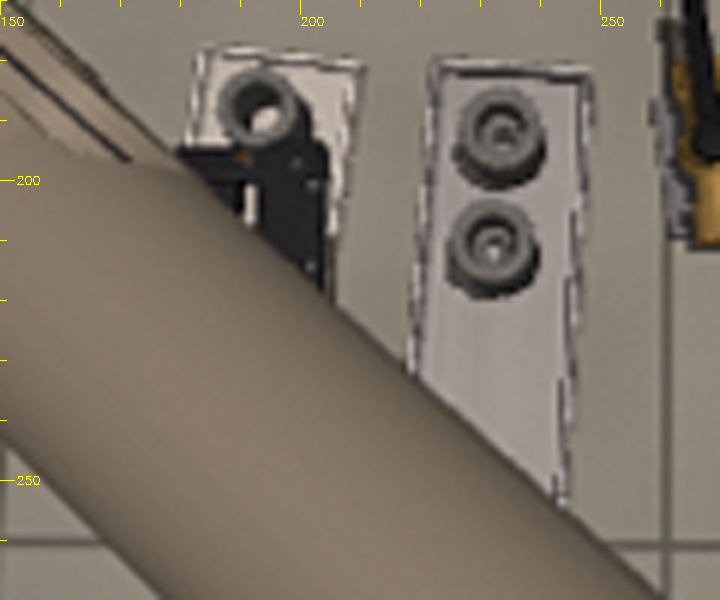

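Run:
```python
from h import *
o=lambda x,y:(x/6+150-.4,y/6+170-.4)
a=ray("top",*o(207,50),.018);b=ray("top",*o(362,66),.018);c=ray("top",*o(332,280),.018);print(a,b,c)
print("B",ray("top",*o(262,108),.069))
for p,q in((a,b),(b,c)):
    d=p-q;print(np.degrees(np.arctan2(d[1],d[0])))
y=np.radians(-6.5);ex=np.array([np.cos(y),np.sin(y)])
print((a[:2]+b[:2])/2-.129*ex)
```

```text
[0.65890175 0.30739465 0.018     ] [0.65011744 0.21998183 0.018     ] [0.529412   0.23305484 0.018     ]
B [0.61603217 0.26576335 0.069     ]
84.26148203817506
-6.181327308394919
[0.52633883 0.27829145]
```

{"fn": "arm_command", "kwargs": {
  "targets": [
    [255, 5, 3, 14, 0, 0, 0],
    [255, 30, 3, 14, 0, 0, 0],
    [255, 60, 3, 14, 0, 0, 0],
    [255, 90, 3, 14, 0, 0, 0],
    [255, 110, 3, 14, 0, 0, 0],
    [255, 120, 3, 14, 0, 0, 0],
    [255, 124, 3, 14, 0, 0, 0],
    [255, 124, 3, 14, 0, 0, 0]
  ]
}}

```text
time: 42.4
ee_pos: [0.5242, 0.2766, 0.0658]
eef_rot: [0.5, 0.5, -0.5, 0.5]
ft_force: [0.6, 0.7, -1.8]
width: 0.0426
```

Run:
```python
from h import *
print(read_state()["ee_pos"],read_state()["width"],read_state()["ft_force"]);crop(camera("side"),"s27.png",180,110,280,210,6)
```

```text
[0.5241663  0.27656107 0.06584063] 0.042572005242024806 [ 0.57740297  0.69607131 -1.78222012]
```

View pics/s27.png

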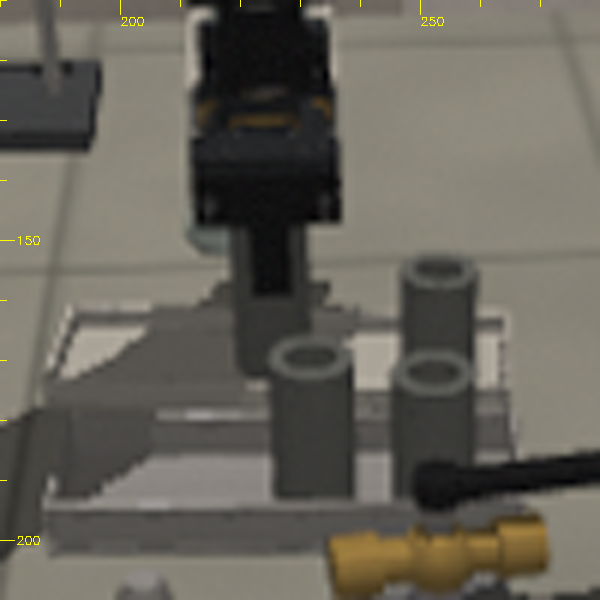

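Inside the tray walls, so I'll release.

{"fn": "arm_command", "kwargs": {
  "targets": [
    [255, 1, 0, 0, 0, 0, 0],
    [40, 1, 0, 0, 0, 0, 0],
    [40, 1, 0, 0, 0, 0, 0],
    [40, 1, 0, 0, 0, 0, 0],
    [40, 1, 0, 0, 0, 0, 0],
    [40, -15, 0, 0, 0, 0, 0],
    [40, -50, 0, 0, 0, 0, 0],
    [40, -90, 0, 0, 0, 0, 0],
    [40, -124, 0, 0, 0, 0, 0],
    [255, -124, 0, 0, 0, 0, 0]
  ]
}}

```text
time: 43.45
ee_pos: [0.5253, 0.279, 0.1957]
eef_rot: [0.503, 0.499, -0.497, 0.501]
ft_force: [-0.2, 0.6, 0.2]
width: 0.0704
```

Run:
```python
from h import *
print(read_state()["ee_pos"],read_state()["width"],read_state()["ft_force"]);crop(camera("side"),"s28.png",180,110,280,210,6)
```

```text
[0.52534346 0.27899728 0.19566046] 0.07038204572702118 [-0.21824366  0.57519366  0.17271596]
```

View pics/s28.png

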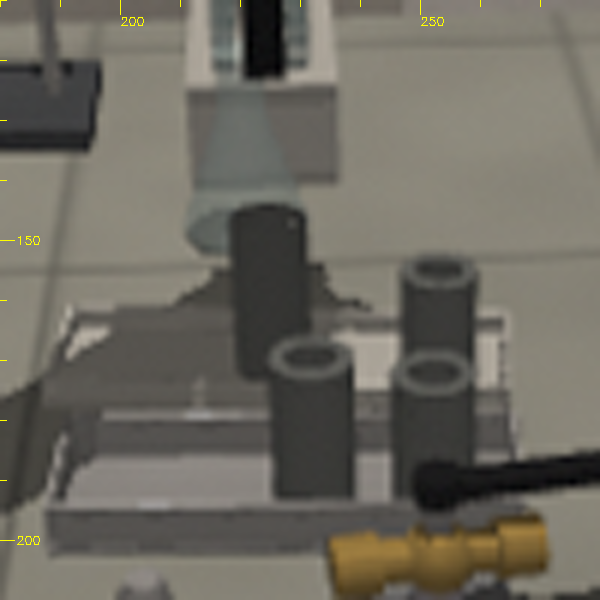

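{"fn": "arm_command", "kwargs": {
  "targets": [
    [255, 0, 15, 25, 0, 0, 0],
    [255, 0, 38, 62, 0, 0, 0],
    [255, 0, 62, 102, 0, 0, 0],
    [255, 0, 86, 141, 0, 0, 0],
    [255, 0, 108, 177, 0, 0, 0],
    [255, 0, 122, 200, 0, 0, 0],
    [255, 0, 125, 205, 0, 0, 0],
    [255, 0, 125, 205, 0, 0, 0],
    [255, 20, 125, 205, 0, 0, 0],
    [255, 50, 125, 205, 0, 0, 0]
  ]
}}

```text
time: 44.5
ee_pos: [0.6488, 0.0747, 0.1408]
eef_rot: [0.5, 0.5, -0.498, 0.501]
ft_force: [0.5, -0.6, -0.8]
width: 0.0005
```

{"fn": "arm_command", "kwargs": {
  "targets": [
    [255, 30, 0, 0, 0, 0, 0],
    [255, 55, 0, 0, 0, 0, 0],
    [255, 68, 0, 0, 0, 0, 0],
    [255, 70, 0, 0, 0, 0, 0],
    [255, 70, 0, 0, 0, 0, 0]
  ]
}}

```text
time: 45.0
ee_pos: [0.6488, 0.073, 0.0704]
eef_rot: [0.5, 0.5, -0.5, 0.5]
ft_force: [-0.5, -0.5, 0.3]
width: 0.0004
```

Run:
```python
from h import *
print(read_state()["ee_pos"],read_state()["width"],read_state()["ft_force"]);crop(camera("side"),"s29.png",180,110,320,240,5)
```

```text
[0.64877869 0.0730402  0.07037822] 0.0004101806058820604 [-0.52757289 -0.50926779  0.25811729]
```

View pics/s29.png

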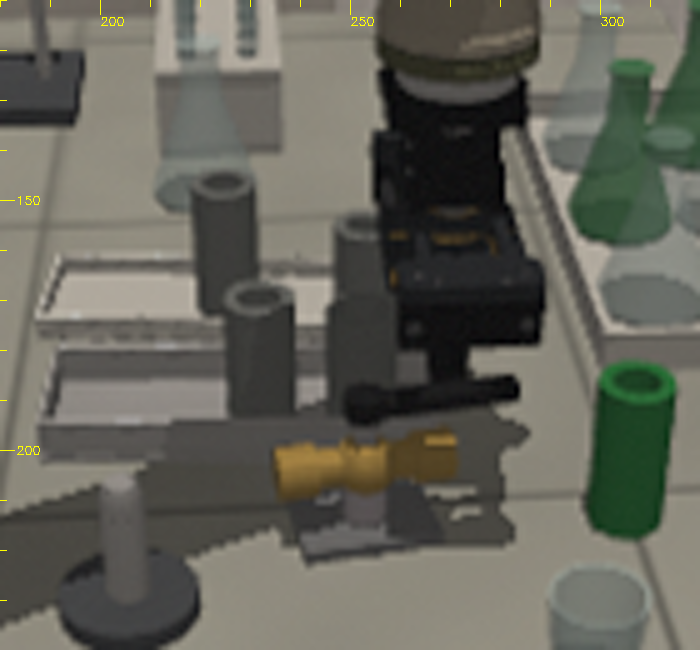

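{"fn": "arm_command", "kwargs": {
  "targets": [
    [255, 0, 2, 13, 0, 0, 0],
    [255, 0, 4, 26, 0, 0, 0],
    [255, 0, 7, 39, 0, 0, 0],
    [255, 0, 7, 47, 0, 0, 0],
    [255, 0, 7, 55, 0, 0, 0],
    [255, 0, 5, 63, 0, 0, 0],
    [255, 0, 2, 70, 0, 0, 0],
    [255, 0, -3, 77, 0, 0, 0],
    [255, 0, -7, 84, 0, 0, 0],
    [255, 0, -13, 90, 0, 0, 0]
  ]
}}

```text
time: 46.05
ee_pos: [0.6355, -0.0188, 0.0697]
eef_rot: [0.5, 0.5, -0.5, 0.5]
ft_force: [1.5, 2.6, -0.4]
width: 0.0004
```

{"fn": "arm_command", "kwargs": {
  "targets": [
    [255, 0, -7, 5, 0, 0, 0],
    [255, 0, -12, 8, 0, 0, 0],
    [255, 0, -17, 10, 0, 0, 0],
    [255, 0, -20, 10, 0, 0, 0],
    [255, 0, -20, 10, 0, 0, 0]
  ]
}}

```text
time: 46.55
ee_pos: [0.6231, -0.0263, 0.071]
eef_rot: [0.505, 0.497, -0.494, 0.503]
ft_force: [41.3, 9.0, -25.8]
width: 0.0004
```

{"fn": "arm_command", "kwargs": {
  "targets": [
    [255, 0, 6, 0, 0, 0, 0],
    [255, 0, 20, 0, 0, 0, 0],
    [255, 0, 35, 0, 0, 0, 0],
    [255, -40, 35, 0, 0, 0, 0],
    [255, -80, 35, 0, 0, 0, 0],
    [255, -120, 35, 0, 0, 0, 0],
    [255, -130, 35, 40, 0, 0, 0],
    [255, -130, 35, 80, 0, 0, 0],
    [255, -130, 10, 120, 0, 0, 0],
    [255, -130, -20, 160, 0, 0, 0]
  ]
}}

```text
time: 47.55
ee_pos: [0.5944, -0.1899, 0.199]
eef_rot: [-0.5, -0.5, 0.5, -0.5]
ft_force: [0.5, -1.4, -0.3]
width: 0.0008
```

{"fn": "arm_command", "kwargs": {
  "targets": [
    [255, 0, -20, 40, 0, 0, 0],
    [255, 0, -40, 80, 0, 0, 0],
    [255, 0, -60, 120, 0, 0, 0],
    [255, 0, -60, 150, 0, 0, 0],
    [255, 0, -60, 150, 0, 0, 0]
  ]
}}

```text
time: 48.05
ee_pos: [0.5324, -0.3444, 0.1987]
eef_rot: [-0.501, -0.498, 0.503, -0.498]
ft_force: [-0.1, 0.5, -0.3]
width: 0.0005
```

Run:
```python
from h import *
print(read_state()["ee_pos"],read_state()["width"],read_state()["ft_force"])
s=camera("side");t=camera("top");cv2.imwrite("pics/t30full.png",t[:,:,::-1]);cv2.imwrite("pics/s30full.png",s[:,:,::-1])
crop(s,"s30.png",180,110,320,240,5);crop(t,"t30.png",160,140,320,260,5)
```

```text
[ 0.5324121  -0.34442263  0.19871358] 0.0005261128009920856 [-0.12752073  0.49414964 -0.32502484]
```

View pics/s30.png

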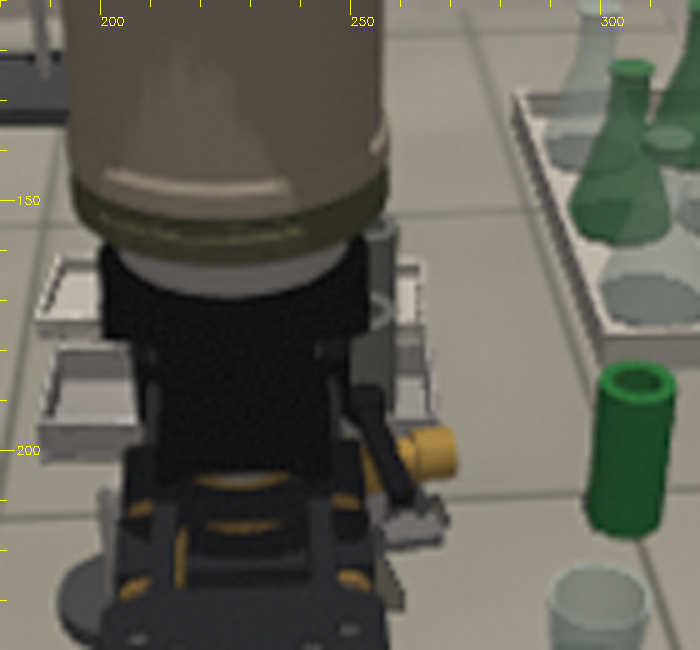

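View pics/t30.png

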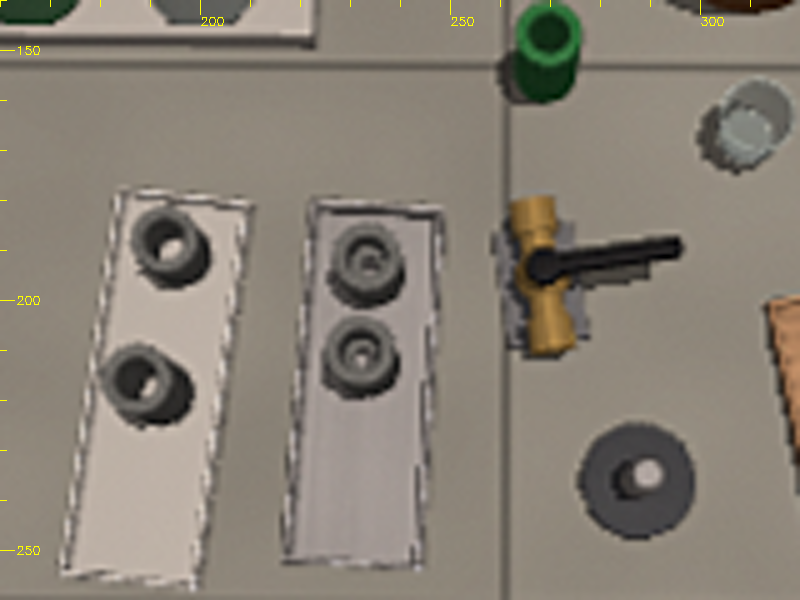

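Run:
```python
from h import *
t=cv2.imread("pics/t30full.png")[:,:,::-1].astype(int)
def line(mask,z):
    v,u=np.nonzero(mask);P=np.array([ray("top",a,b,z)[:2] for a,b in zip(u,v)]);c=P.mean(0);w=np.linalg.svd(P-c)[2][0];return len(u),c,np.degrees(np.arctan2(w[1],w[0]))%180
g=t.max(2);m=np.zeros(g.shape,bool);m[184:198,274:297]=g[184:198,274:297]<45;print("lever",line(m,.083))
hsv=cv2.cvtColor(t.astype(np.uint8),cv2.COLOR_RGB2HSV);m=np.zeros(g.shape,bool);b=(hsv[...,1]>120)&(hsv[...,2]>80);m[176:214,260:278]=b[176:214,260:278];print("pipe",line(m,.05))
t=cv2.imread("pics/t2.png");
```

```text
lever (91, array([ 0.60457502, -0.02529105]), np.float64(99.76298370229517))
pipe (182, array([0.59670315, 0.02512717]), np.float64(8.626500420836038))
```

View pics/t30full.png

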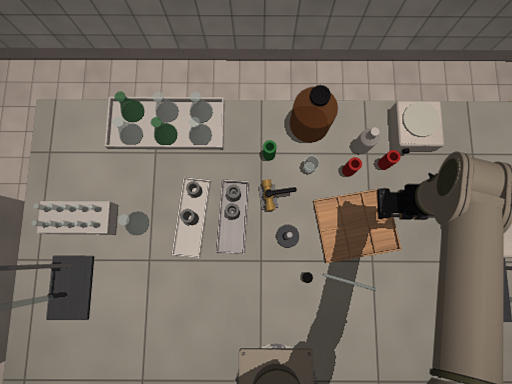

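```bash
python3 -c "
from bench import *
print(read_state()['joint_vel'].round(3));print(close_job())"
```

```text
[-0.028 -0.012 -0.03   0.012 -0.009 -0.003 -0.003]
the job is handed in; nothing more can be done
None
```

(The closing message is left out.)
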